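Snap the lid onto the sloping spice caddy

ROBOT

A 6-joint arm with a two-finger parallel gripper is mounted at the origin on the work surface. World frame = base frame: x ahead of the robot, y to its left, z up, the work surface at z = 0. Lengths are in mm, angles in rad, forces in N, time in s.
With the tool pointing down it reaches from about 275 to 1000 mm from the base axis. Payload 8.4 kg.
Tool frame: the origin (TCP) lies midway between the tips of the shut fingers; the grasp point (between the pads) lies 19 mm behind it; z points along the fingers, y is the direction in which the jaws open and shut (so a half turn about z gives the same grasp; the last joint's range is limited). The gripper opens to 85 mm and grips with 20 to 120 N. Pads are 22 mm wide; open, the fingers measure 114 mm over their backs; the gripper's body (76 mm by 85 mm) begins 54 mm behind the grasp point. The pads swing forward as they close: fully open they stand 13 mm farther back than shut.
Start: joints at [-1.342, 0.353, 1.633, -0, 1.155, -0.002], TCP at [142.971, -608.43, 231.281] pointing down, gripper open.
Joint ranges: [-2.63, 2.63], [-0.92, 2.1], [0.06, 2.66], [-1.3, 4.44], [0, 2.69], [-3.02, 3.02]. Speed limits (rad/s): [2.22, 2.22, 2.79, 3.14, 3.14, 3.14].

INTERFACE

Orientations are given as [roll, pitch, yaw] about the fixed x, y, z axes, in that order (R = Rz(yaw) Ry(pitch) Rx(roll)).
In Python, from rig import r gives the robot as it stands.
- The arm moves only by the tool play_rows, never from a script. Its argument "moves" is a list of rows, each a list of 3 entries, a list of its own where there are three numbers: the turn, a rotation vector about the tool's x, y, z in degrees, then the shift along the tool's x, y, z in mm, then the opening, from 0 (shut) to 1 (fully open). A call has 1 to 20 rows; each row is the pose to reach, as a shift and turn from the pose measured when the call began, along the tool's axes at that moment; what a row does not reach only later rows make up. A row lasts 1/10 s, in which the tool goes at most 50 mm and 8.59 degrees, less where a joint would pass 70% of its speed; a pose out of reach is approached as far as the arm can. A call with a gripper value outside its range is refused whole. The fingers move at their own pace and stop on an object; "newtons" is the grip in N (left out, the last holds). Time passes only in rows, so rows that repeat a pose let the fingers close. It gives the time, the measured TCP pose, the force and the opening at its end, in the units of the state.
- r.sense(): the state, without advancing time (a new reading comes with each control period).
- r.grab_frame(name): name is "side" or "top" or "wrist"; returns a dict with "color" (384x512x3 uint8, red, green, blue), "K" (3x3 intrinsics, pixels), "k1" (the pictures are not rectified: a ray, as slopes to the right and down, at radius r is drawn at 1 + k1 r^2 times it, then the intrinsics apply), "rvec" (rotation vector, rad) and "tvec" (3), from world to camera coordinates, as OpenCV has them; the wrist camera has in their place "T_tool_cam" (4x4, takes a point from camera to tool coordinates, whose origin is the TCP and whose axes are the flange's). Camera axes: x right, y down, z forward; pixel columns grow to the right and rows downward; lengths in mm; the calibration is good to about 2 mm. A picture is of the moment at which its call begins: read the wrist's pose just before it. There is no depth.
- r.sign_off(): hands the job in, once; it reports no verdict.
Trained networks look in a picture, given as the dict that the camera call returned (one of the last four; its "shot" number tells which), for a name from the list of things; names that differ only in an ending like _2 or _b are one class to them, and where a whole thing is asked for, a point or a joint stands for the part that bears it (a point fixed in the world has none). Each returns a list of dicts, best first, with "conf" (0 to 1); they miss things now and then, are a little off and sometimes report something else, mostly with a low value. They report only what shows in the picture. A call takes as long as a camera call. They do not tell look-alikes from the thing itself.
- r.silhouettes(picture, name): "mask" (384x512 bool, what is visible of it) and "location" ([column, row] in pixels, amid what is visible of it).
The state is a dict: "clock": time; "qpos": joint angles; "qvel": joint speeds; "joint_efforts": joint torques, N m; "eef_pos": TCP position; "tcp_rot": TCP orientation; "contact_force": force on the tool from outside, world axes, zero at the start; "wrist_torque": the same for the moment, N m; "opening": opening from 0.0 (shut) to 1.0 (fully open).
Only numpy, scipy, OpenCV 4.12 (cv2) and the standard library are available. Lean on these libraries where they do the work, as an engineer would, in place of code of your own. Each camera call takes 0.05 s, during which the arm holds its last target.

TASK

Cover the sloping wooden spice caddy with the blue lid that is now on the flat white spare box: lift the lid's near end over the box's stop lip and draw it out of the grooves, then slide it up under the caddy's sloping grooves until the orange spring catch clicks up behind its lower edge. Leave it locked there and let go, and leave the cobek, saucer, container and spoon where they are.

Things in the scene. Friction and masses are not known exactly. Their poses are not given: they have to be found in the camera images.
- lid_grip (a point): Centre of the blue lid's upright handle bar: 14 (x) x 60 (y) x 36 mm high. The lid is a plate 130 (x) x 90 (y) x 5 mm, 140 g nominal. This point is 10 mm from the plate's centre toward the tail, on the lid's mid-line, 23 mm above its underside. Lid axes: +x to the head end (goes first into grooves), +z out of the plate, handle side.
- lid_head (a point): Middle of the lid's head edge, on its underside: lid centre + 65 mm along its x. Axes as the lid's.
- lid_tail (a point): Middle of the lid's tail edge, on its underside: lid centre - 65 mm along its x. Axes as the lid's.
- box: Flat white open box, fixed, 148 (x) x 108 (y) x 66 mm high; origin at centre of its underside, +x away from the robot (yawed). At the start the lid lies in it, head to the box's +x, underside on side ledges 50 mm above the counter. Side walls leave 96 mm between them, 61 mm high; the far wall's inner face is at x = 68 mm.
- box_lip (a point): Top middle of the box's grey stop lip, the near end wall (box x -74 to -68 mm): 58 mm high, 8 mm above the ledges. The lid's tail must go over it: tilt the lid about 0.1 rad (at most 0.14) about its head edge, tail up, then draw it towards the box's -x.
- box_strip (a point): Middle of the near end of the box's grooves, on the strips' underside height (box x = 26 mm, 61 mm high). Grey strips overhang the lid's side edges from here to the far wall, in to 36 mm from the mid-line, 11 mm above the ledges (6 mm of play over the lid). The head is free of them after 45 mm of travel.
- deck: Sloping top of the fixed wooden spice caddy. x runs up the slope (25 degrees above level, away from the robot), y across, z square out of it. Origin: middle of the lower mouth, on the plane of the side ledges on which the lid's underside rides, 90 mm above the counter. Ledges at |y| 38 to 48 mm from x = -25 mm up, with a down-turned lead-in from -45 mm. The lid enters head first from below.
- deck_strip (a point): Middle of the lower end of the caddy's grooves, at the strips' underside (deck x = 42 mm, 9 mm above the ledges: 4 mm of play over the lid). Light wooden strips overhang the lid's side edges from here to the stop, in to 36 mm from the mid-line, with an upturned lead-in from x = 23 mm. Side guides leave 96 mm, flared wider from x = -8 to -40 mm.
- deck_stop (a point): Middle of the caddy's upper end stop, on the ledge plane (deck x = 142 mm); it stands 14 mm above the ledges. Fully home the lid lies flat on the ledges, head near this stop, tail at deck x = 8 to 12 mm, just above the catch. The caddy is 150 x 112 mm on the counter, about 165 mm high at its back.
- catch (a joint): Travel (m) of the orange spring catch, 30 mm wide: 0 = up, to 0.009 pushed into the slope (1.7 N to start, 3.4 N at 6 mm). Ramp on its lower side (deck x -18 to 2 mm), flat back at deck x = 8 mm, 6 mm above the ledges. The lid's head runs up the ramp and pushes it down; it stays down under the lid and springs back to 0 when the tail has passed x = 8 mm.
- catch_top (a point): Top of the orange catch's tooth, middle (deck x = 4.5 mm, 6 mm above the ledges when up).
- cobek: Bystander: grey stone cobek (shallow mortar, 150 mm across, 45 mm high) with a wooden ulekan lying in it, up to 85 mm high; origin at the centre of its underside.
- saucer: Bystander: green melamine saucer, 124 mm across, 18 mm high; origin at the centre of its underside.
- container: Bystander: translucent whitish plastic container with a red twist cap, 72 mm across, 100 mm high; origin at the centre of its underside.
- spoon: Bystander: steel tablespoon, 190 mm long, lying flat along its x; origin at its middle, on its underside.
There are look-alikes about, which are no part of the job. Leave any green or purple look-alike of the box alone. Of the things shaped like the part that bears lid_grip, the blue one is meant.

How it is judged:
By the outcome, as a careful person would: the job done as asked, in the order asked, and still so for the second after the job is handed in, with the robot touching nothing.
It also fails if it takes over 51 s, if anything falls off the work surface, if the arm or the gripper's body presses on something with over 40 N, if the wrist force passes 120 N, or if a joint passes its speed limit or range.

## Working session

There is one attempt and no reset: what is moved stays moved. The work goes in short steps, Python scripts to look and compute and a tool call to move; the robot and the scene stay as the last step left them, time stands still between calls to the robot, and variables do not carry over. Pictures are saved under pics/ and viewed, and the job is handed in when it is done.

Besides the shell and the picture viewer there is one more tool, called after "Emit:" as name(argument=value, ...), one argument or row to a line, values as JSON. play_rows: Moves the arm, as the interface text tells. Its arguments: {"type":"object","properties":{"moves":{"type":"array"},"newtons":{"type":"number"}},"required":["moves"]}

```bash
ls; mkdir -p pics; python3 - <<'E'
from rig import r
import cv2,pickle
s=r.sense();print(s)
for n in("side","top","wrist"):
    f=r.grab_frame(n);cv2.imwrite(f"pics/{n}0.png",f["color"][:,:,::-1]);
    print(n,{k:v for k,v in f.items() if k!="color"})
    pickle.dump(f,open(f"{n}0.pkl","wb"))
E
```

```text
pics
{'clock': 0.0, 'qpos': array([-1.34243594e+00,  3.53644231e-01,  1.63409079e+00,  2.04127624e-05,
        1.15518782e+00, -2.41084834e-03]), 'qvel': array([-0.00025623, -0.00016522, -0.00174592, -0.00054355, -0.00217384,
       -0.000918  ]), 'joint_efforts': array([-1.06638960e-03, -6.05253267e+01, -3.42073882e+01, -2.45911724e-04,
        9.29509057e-03, -3.15510681e-05]), 'eef_pos': array([ 142.85392493, -607.99718548,  230.58266523]), 'tcp_rot': array([-3.14026251e+00, -2.18708894e-05,  2.30762965e-01]), 'contact_force': array([ 0.50292115, -0.91316961, -0.05775348]), 'wrist_torque': array([0.03909614, 0.02900241, 0.06206282]), 'opening': 1.0005298800836218}
side {'K': array([[486.64834332,   0.        , 257.40951729],
       [  0.        , 486.64834332, 188.07773788],
       [  0.        ,   0.        ,   1.        ]]), 'k1': -0.1490342391732936, 'rvec': array([ 0.96362496, -2.45297295,  1.03926512]), 'tvec': array([ 479.56508045,  273.09992137, 1332.82865914]), 'shot': 1}
top {'K': array([[494.64726823,   0.        , 258.97855539],
       [  0.        , 494.64726823, 187.68154262],
       [  0.        ,   0.        ,   1.        ]]), 'k1': -0.06117306115281053, 'rvec': array([ 2.16485084, -2.21410641,  0.08920987]), 'tvec': array([ 110.9218057 ,  514.61333512, 1544.35783067]), 'shot': 2}
wrist {'K': array([[331.76396676,   0.        , 254.35124904],
       [  0.        , 331.76396676, 194.00037279],
       [  0.        ,   0.        ,   1.        ]]), 'k1': -0.09630836842533891, 'T_tool_cam': array([[ 3.68081928e-04, -9.60469404e-01, -2.78385324e-01,
         6.95615268e+01],
       [ 9.99999494e-01,  9.27681390e-05,  1.00213897e-03,
        -8.00032893e-01],
       [-9.36698532e-04, -2.78385552e-01,  9.60468952e-01,
        -1.42132955e+02],
       [ 0.00000000e+00,  0.00000000e+00,  0.00000000e+00,
         1.00000000e+00]]), 'shot': 3}
```

View pics/side0.png

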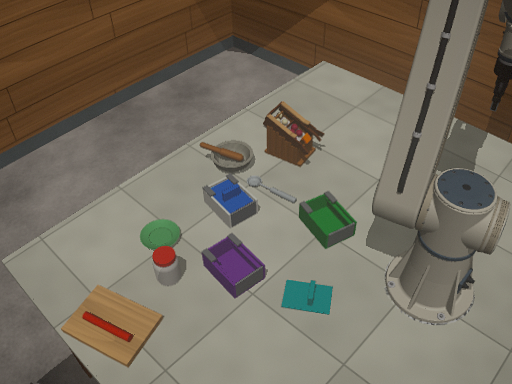

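View pics/top0.png

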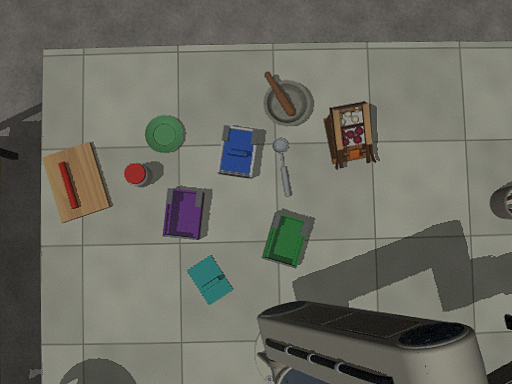

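View pics/wrist0.png

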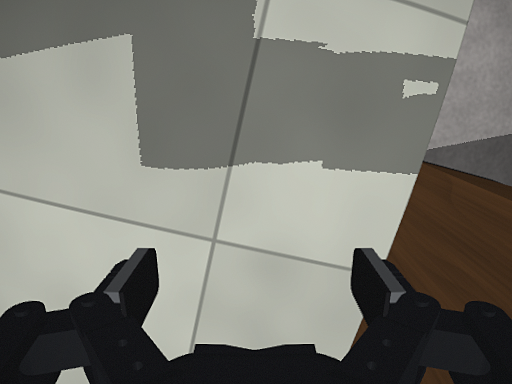

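```bash
cat > h.py <<'E'
import numpy as np,cv2,pickle
from scipy.spatial.transform import Rotation as Ro
def cam(f,pose=None):
    if "rvec" in f:
        R=cv2.Rodrigues(np.array(f["rvec"]))[0];t=np.array(f["tvec"])
    else:
        p,rot=pose;T=np.eye(4);T[:3,:3]=Ro.from_euler('xyz',rot).as_matrix();T[:3,3]=p
        C=np.linalg.inv(T@f["T_tool_cam"]);R,t=C[:3,:3],C[:3,3]
    return R,t
def proj(f,P,pose=None):
    R,t=cam(f,pose);p=np.atleast_2d(P)@R.T+t
    s=p[:,:2]/p[:,2:];s=s*(1+f["k1"]*(s**2).sum(1,keepdims=True))
    return s@f["K"][:2,:2].T+f["K"][:2,2]
def ray(f,uv,pose=None):
    R,t=cam(f,pose);d=np.array([f["k1"],0,0,0,0.])
    # own model same as opencv with k1 only
    n=cv2.undistortPoints(np.array(uv,float).reshape(-1,1,2),f["K"],d)[:,0]
    v=np.c_[n,np.ones(len(n))]@R;return -R.T@t,v
def onz(f,uv,z,pose=None):
    o,v=ray(f,uv,pose);return o+v*((z-o[2])/v[:,2])[:,None]
def crop(f,x0,y0,x1,y1,k,name,pts=()):
    c=f["color"][y0:y1,x0:x1,::-1];c=cv2.resize(c,None,fx=k,fy=k,interpolation=cv2.INTER_CUBIC)
    for u in pts:
        cv2.circle(c,(int((u[0]+.5-x0)*k),int((u[1]+.5-y0)*k)),2,(0,255,255),-1)
    cv2.imwrite(name,c)
E
python3 - <<'E'
from h import *
t=pickle.load(open("top0.pkl","rb"));s=pickle.load(open("side0.pkl","rb"))
a=t["color"][110:190,205:275];b=t["color"][85:185,315:390]
cv=lambda c,k:cv2.resize(c[:,:,::-1],k,interpolation=cv2.INTER_CUBIC)
top=np.hstack([cv(t["color"][110:190,210:270],(390,520)),cv(t["color"][90:178,316:386],(405,520))])
cv2.imwrite("pics/c1.png",top)
top=np.hstack([cv(s["color"][165:235,190:270],(400,350)),cv(s["color"][95:170,255:330],(350,350))])
cv2.imwrite("pics/c2.png",top)
print(onz(t,[[238,150],[352,135],[287,103],[210,280]],60))
E
```

```text
[[ 632.1272179   161.92105744   60.        ]
 [ 671.83854815 -193.34378018   60.        ]
 [ 776.80398097    6.32757184   60.        ]
 [ 236.13771386  254.95470083   60.        ]]
```

View pics/c1.png

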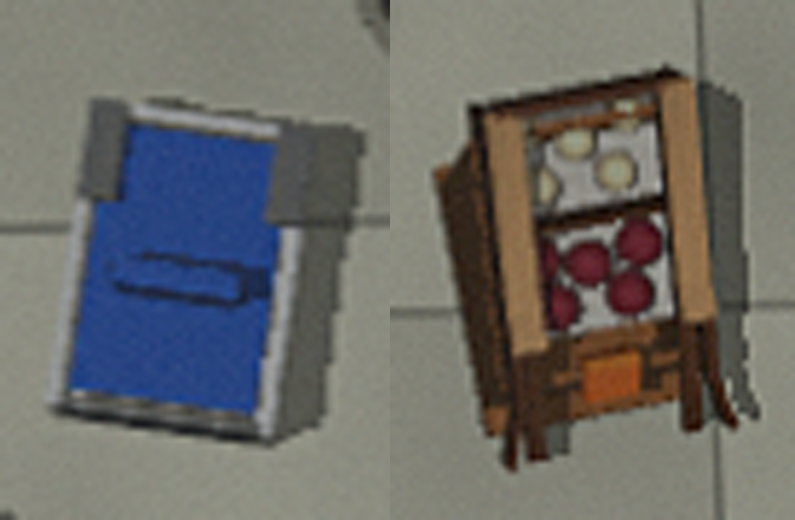

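View pics/c2.png

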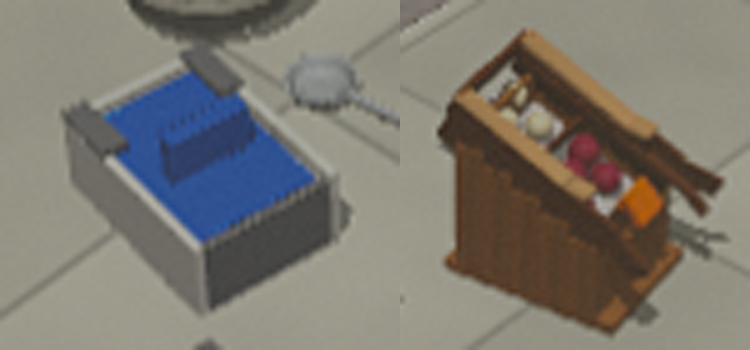

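```bash
python3 - <<'E'
from h import *
t=pickle.load(open("top0.pkl","rb"))
P=onz(t,[[218,172.6],[251.8,177.5]],60);print(P)   # near corners approx z58-61
print(onz(t,[[224.6,125],[265.5,129.5]],66))
d=P[0]-P[1];print(np.linalg.norm(d),np.arctan2(-d[0],d[1]))
# handle top
print(onz(t,[[210+110/6.5,110+270/6.5],[210+245/6.5,110+290/6.5]],90))
# caddy: crop scale 405/70=5.786, 520/88=5.909, origin 316,90
C=lambda x,y:[316+(x-390)/5.786,90+y/5.909]
print("strip low ends L R", onz(t,[C(530,352),C(703,322)],90+.9*10+42*.42+6))
print("top corners",onz(t,[C(475,105),C(685,70)],165))
print("catch",onz(t,[C(612,378)],97))
E
```

```text
[[563.31085564 224.85775308  60.        ]
 [545.86322528 121.13595419  60.        ]]
[[710.10939005 201.64873689  66.        ]
 [693.30298269  75.56697459  66.        ]]
105.17904434628701 -0.16665542177591824
[[623.67782046 194.63606344  90.        ]
 [612.90833024 131.95396116  90.        ]]
strip low ends L R [[ 617.69925667 -143.58723456  122.64      ]
 [ 631.20714095 -233.76988348  122.64      ]]
top corners [[ 734.61851149 -112.81493881  165.        ]
 [ 750.38445879 -219.79106883  165.        ]]
catch [[ 607.16740655 -190.78044822   97.        ]]
```

```bash
cat >> h.py <<'E'
def rel(s,p,R):
    """s: state, target p, R(3x3) -> turn deg, shift mm in tool axes"""
    R0=Ro.from_euler('xyz',s["tcp_rot"]).as_matrix()
    return np.round(Ro.from_matrix(R0.T@R).as_rotvec(degrees=True),2),np.round(R0.T@(np.array(p)-s["eef_pos"]),1)
def tool(yaw,pitch=0):
    """jaw axis y along (heading yaw, tilted up by pitch), z into the plane"""
    y=np.array([np.cos(yaw)*np.cos(pitch),np.sin(yaw)*np.cos(pitch),np.sin(pitch)])
    z=np.array([np.cos(yaw)*np.sin(pitch),np.sin(yaw)*np.sin(pitch),-np.cos(pitch)])
    return np.c_[np.cross(y,z),y,z]
E
python3 - <<'E'
from h import *
from rig import r
s=r.sense()
print(rel(s,[645,-155,330],tool(.149)))
E
```

```text
(array([-5.000e-02, -5.000e-02, -8.531e+01]), array([ 592.4, -326.3,  -98.9]))
```

Emit:
play_rows(
  moves=[
    [[0,0,-20],[100,-55,-99],1],
    [[0,0,-85.3],[592,-326,-99],1],
    [[0,0,-85.3],[592,-326,-99],1],
    [[0,0,-85.3],[592,-326,-99],1],
    [[0,0,-85.3],[592,-326,-99],1],
    [[0,0,-85.3],[592,-326,-99],1],
    [[0,0,-85.3],[592,-326,-99],1],
    [[0,0,-85.3],[592,-326,-99],1],
    [[0,0,-85.3],[592,-326,-99],1],
    [[0,0,-85.3],[592,-326,-99],1],
    [[0,0,-85.3],[592,-326,-99],1],
    [[0,0,-85.3],[592,-326,-99],1],
    [[0,0,-85.3],[592,-326,-99],1],
    [[0,0,-85.3],[592,-326,-99],1],
    [[0,0,-85.3],[592,-326,-99],1],
    [[0,0,-85.3],[592,-326,-99],1],
    [[0,0,-85.3],[592,-326,-99],1],
    [[0,0,-85.3],[592,-326,-99],1],
  ],
)

```text
clock: 1.95
eef_pos: [643.7, -156.5, 330.0]
tcp_rot: [-3.141, -0.001, 1.718]
contact_force: [-0.8, -0.3, -0.6]
opening: 1.003
```

```bash
cat > snap.py <<'E'
import sys
from h import *
from rig import r
n,c=sys.argv[1:3]
s=r.sense();f=r.grab_frame(c);pickle.dump((s,f),open(n+".pkl","wb"))
cv2.imwrite(f"pics/{n}.png",cv2.resize(f["color"][:,:,::-1],None,fx=1.5,fy=1.5,interpolation=cv2.INTER_CUBIC))
print(s["clock"],s["eef_pos"],s["tcp_rot"],s["contact_force"],s["qvel"].max())
E
python3 snap.py w1 wrist
```

```text
1.95 [ 643.68183279 -156.45518673  330.014666  ] [-3.14098670e+00 -1.02556895e-03  1.71818888e+00] [-0.76667415 -0.25574614 -0.58272331] 0.0015905311778260272
```

View pics/w1.png

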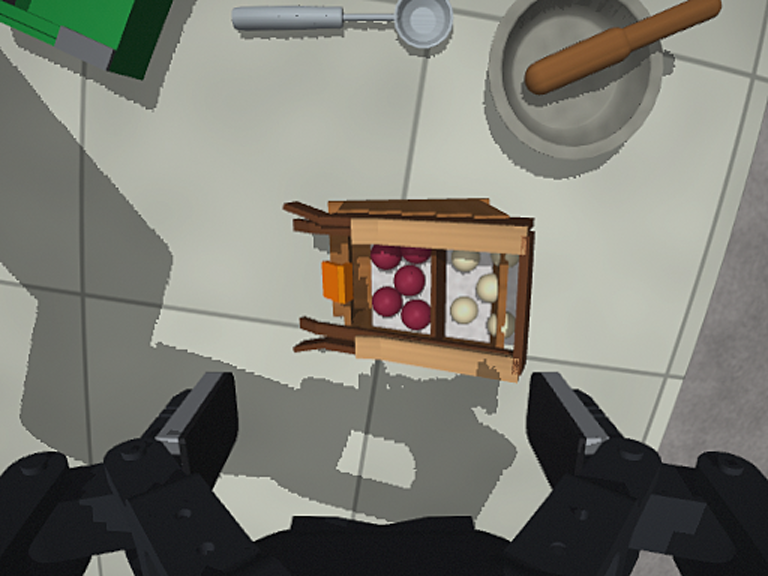

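```bash
python3 - <<'E'
from h import *
s,f=pickle.load(open("w1.pkl","rb"))
crop(f,180,125,370,265,4,"pics/w1c.png")
E
```

```text
(no output)
```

View pics/w1c.png

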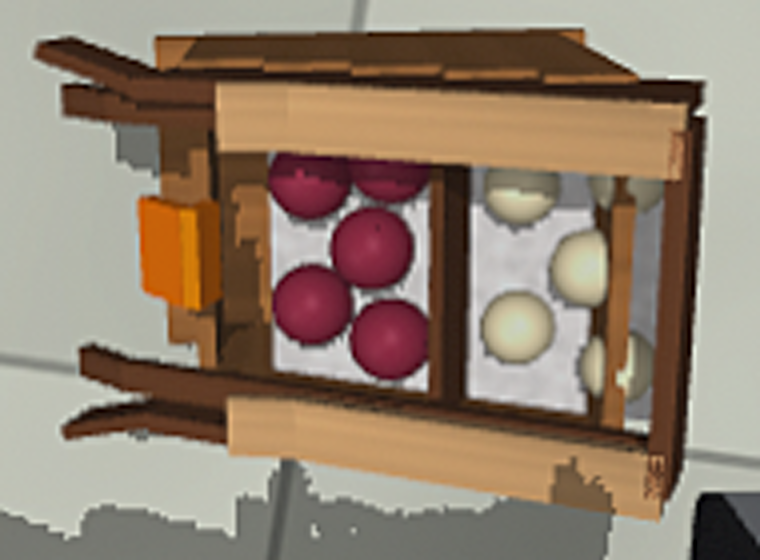

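```bash
cat > fitd.py <<'E'
from h import *
from scipy.optimize import least_squares
s,f=pickle.load(open("w1.pkl","rb"));pose=(s["eef_pos"],s["tcp_rot"])
c=lambda x,y:np.array([180+(x+.5)/4-.5,125+(y+.5)/4-.5])
def deck(p,P):
    x,y,z,yaw=p
    R=Ro.from_euler('z',yaw).as_matrix()@Ro.from_euler('y',-25,degrees=True).as_matrix()
    return np.atleast_2d(P)@R.T+[x,y,z]
cat=[((8,15,6),c(217,203)),((8,-15,6),c(218,301))]
stp=[((142+6,0,14),None)]
lin=[(36,c(240,153)),(36,c(680,180)),(-36,c(240,399)),(-36,c(640,445))]
def res(q,zfix=90):
    p=[q[0],q[1],zfix,q[2]];th=q[3];e=[]
    e+=list((proj(f,deck(p,[a for a,_ in cat]),pose)-[b for _,b in cat]).ravel())
    for i,(y,u) in enumerate(lin):
        e+=list((proj(f,deck(p,[q[4+i],y,9+th]),pose)[0]-u))
    return e+[(th-5)/5]
q=least_squares(res,[595,-195,.149,5,30,140,30,140]).x
if __name__=="__main__":
    print(np.round(q,3),np.round(res(q),2))
    p=[q[0],q[1],90,q[2]];th=q[3]
    m=[(x,y,6) for x in(2,8) for y in(-15,15)]+[(x,y,9+th) for x in(42,142) for y in(-36,36)]+[(142,0,14),(148,0,14)]+[(x,y,0) for x in(-25,-45) for y in(38,48,-38,-48)]
    crop(f,180,125,370,265,4,"pics/w1f.png",proj(f,deck(p,m),pose))
    t=pickle.load(open("top0.pkl","rb"));crop(t,316,90,386,178,6,"pics/t1f.png",proj(t,deck(p,m)))
    a=cv2.imread("pics/w1f.png");b=cv2.imread("pics/t1f.png")
    d=pickle.load(open("side0.pkl","rb"));crop(d,255,95,330,170,6,"pics/s1f.png",proj(d,deck(p,m)));b2=cv2.imread("pics/s1f.png")
    b=np.hstack([b[:450],b2[:450]]);cv2.imwrite("pics/f2.png",b[:,:800])
E
python3 fitd.py
```

```text
[ 6.18804e+02 -1.91470e+02  1.75000e-01  1.08000e+01  2.43060e+01
  1.41060e+02  2.11740e+01  1.34532e+02] [-0.47  1.08  0.42  1.36  0.09 -1.49  0.09 -1.41  0.16 -1.07 -0.26  1.83
  1.16]
```

View pics/w1f.png

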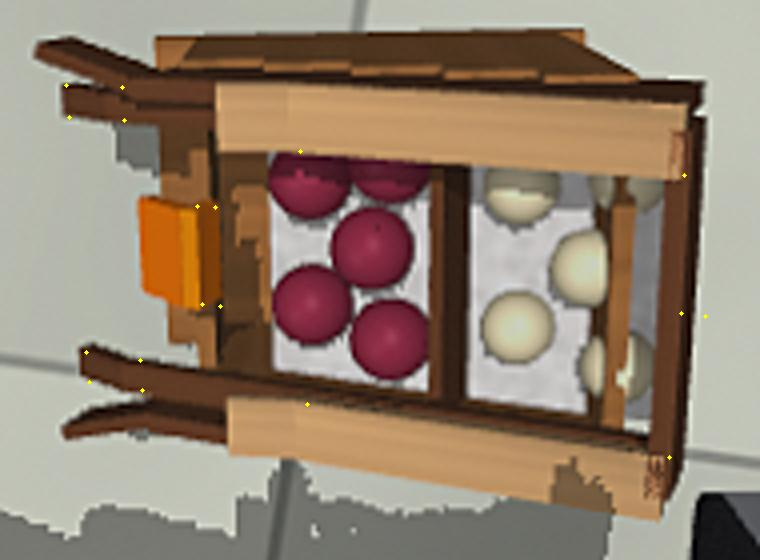

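View pics/f2.png

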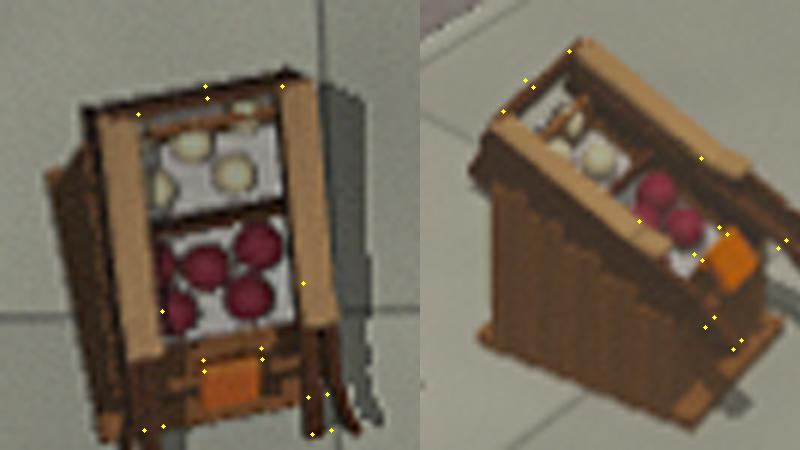

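```bash
sed -i 's/^cat=.*/cat=[((8,15,6),c(200,201)),((8,-15,6),c(207,304)),((2,15,6),c(181,198)),((2,-15,6),c(189,309))]/' fitd.py; python3 fitd.py
```

```text
[ 6.14660e+02 -1.91921e+02  1.76000e-01  1.01390e+01  2.87030e+01
  1.45039e+02  2.54550e+01  1.38455e+02] [ 0.16  1.44 -0.34  0.47  0.4   1.82 -0.27 -1.29  0.09 -1.55  0.1  -1.59
  0.14 -0.93 -0.27  1.9   1.03]
```

View pics/w1f.png

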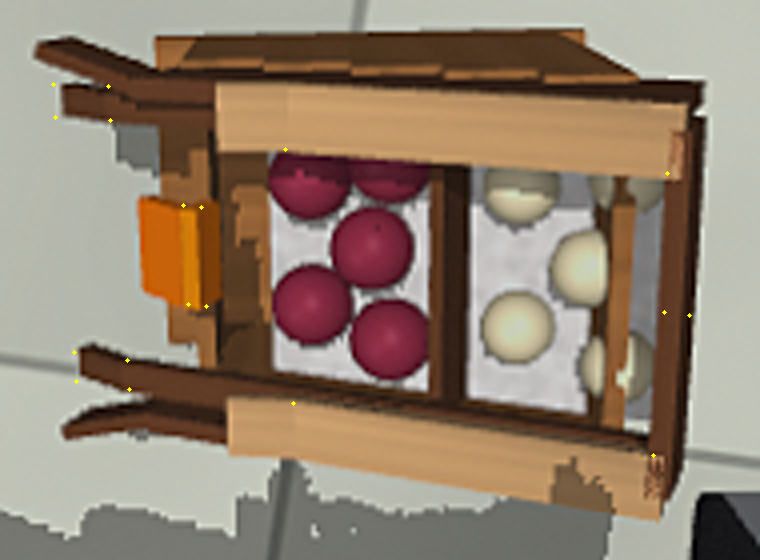

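View pics/f2.png

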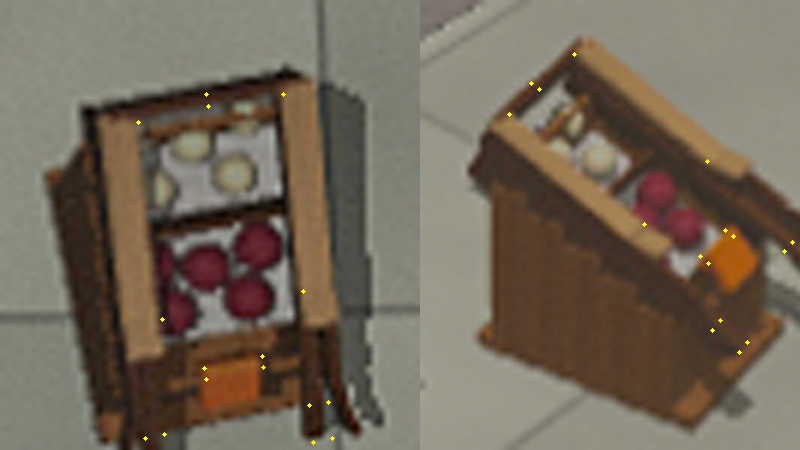

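```bash
python3 - <<'E'
from h import *
from fitd import deck
from rig import r
s=r.sense()
p=[612,-191.5,90,.165]
print(deck(p,[60,14,140]))
print(rel(s,deck(p,[60,14,140])[0],tool(.165,np.radians(25))))
E
```

```text
[[ 604.97740807 -178.47659787  242.24018589]]
(array([-25.02,   0.16,  -1.01]), array([-16.2, -41.6,  87.9]))
```

Emit:
play_rows(
  moves=[
    [[-25,0.2,-1],[-16,-42,88],1],
    [[-25,0.2,-1],[-16,-42,88],1],
    [[-25,0.2,-1],[-16,-42,88],1],
    [[-25,0.2,-1],[-16,-42,88],1],
    [[-25,0.2,-1],[-16,-42,88],1],
    [[-25,0.2,-1],[-16,-42,88],1],
  ],
)

```text
clock: 2.6
eef_pos: [605.0, -179.4, 243.4]
tcp_rot: [2.705, 0.0, 1.734]
contact_force: [1.1, -0.5, 0.6]
opening: 0.998
```

```bash
python3 snap.py w2 wrist;  python3 - <<'E'
from h import *
s,f=pickle.load(open("w2.pkl","rb"))
crop(f,140,90,340,240,4,"pics/w2c.png")
E
```

```text
2.6 [ 605.04107541 -179.41424939  243.38360031] [2.70495806e+00 3.82446539e-04 1.73443854e+00] [ 1.07557213 -0.46378     0.62941467] 0.01801618789489669
```

View pics/w2.png

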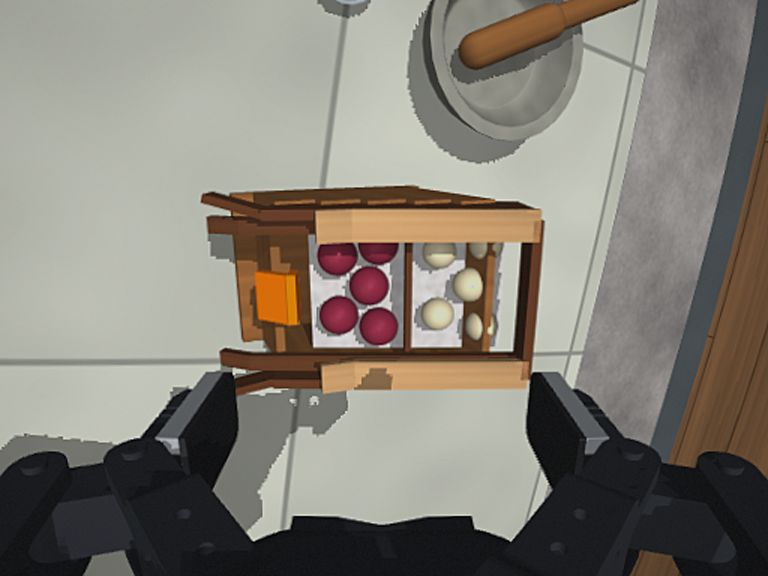

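View pics/w2c.png

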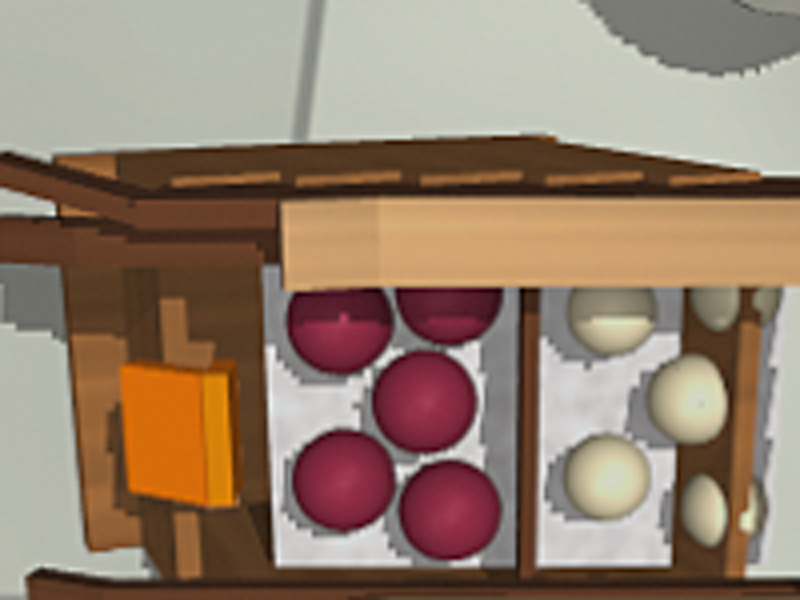

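```bash
python3 - <<'E'
from h import *
s,f=pickle.load(open("w2.pkl","rb"))
crop(f,150,170,370,270,3.6,"pics/w2d.png");crop(f,150,190,290,270,5.6,"pics/w2e.png")
crop(f,200,125,370,185,4.6,"pics/w2g.png")
E
```

```text
(no output)
```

View pics/w2d.png

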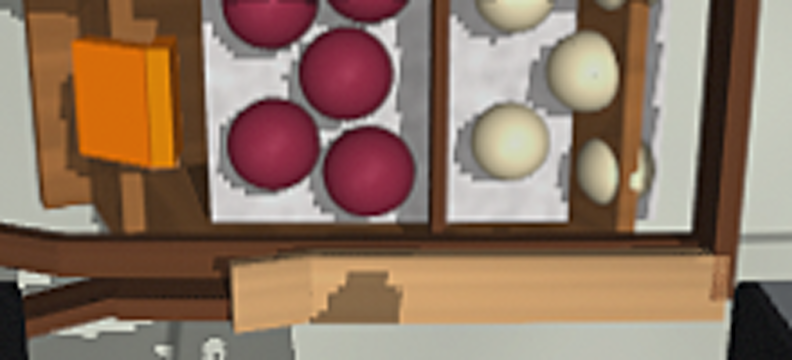

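View pics/w2g.png

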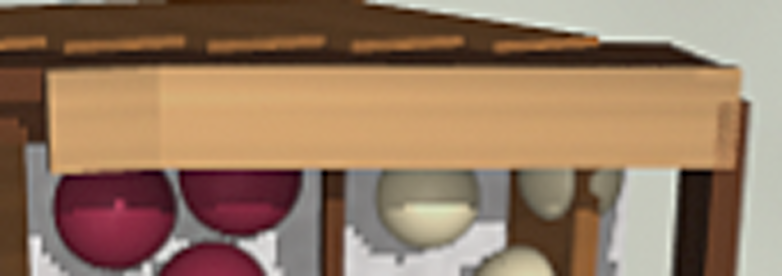

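```bash
cat > fit2.py <<'E'
from h import *
from fitd import deck
from scipy.optimize import least_squares
s,f=pickle.load(open("w2.pkl","rb"));pose=(s["eef_pos"],s["tcp_rot"])
obs=[((2,-15,6),(191.4,216.4)),((8,-15,6),(197.6,215.8)),((2,15,6),(190.6,183.2)),((8,15,6),(197.2,183)),
]
strip=[((42,36),(234.4,161.6)),((42,-36),(235.7,240.9))]
edge=[(36,(355,161)),(-36,(351,241.2))]
def res(q,full=True):
    x,y,z,yaw,th,e1,e2=q;p=[x,y,z,yaw]
    P=[a for a,_ in obs]+[(a[0],a[1],9+th) for a,_ in strip]+[(e1,36,9+th),(e2,-36,9+th)]
    U=[b for _,b in obs]+[b for _,b in strip]+[b for _,b in edge]
    return list((proj(f,deck(p,P),pose)-U).ravel())+[(z-90)/2,(th-5)/1]
q=least_squares(res,[612,-191,90,.165,5,140,140]).x
if __name__=="__main__":
    print(np.round(q,3),np.round(res(q),2))
    p=q[:4];th=q[4]
    m=[(x,y,6) for x in(2,8) for y in(-15,15)]+[(x,y,9+th) for x in(42,142) for y in(-36,36)]+[(142,0,14)]+[(x,y,0) for x in(-25,-45) for y in(38,48,-38,-48)]
    crop(f,140,120,370,265,3.4,"pics/w2f.png",proj(f,deck(p,m),pose))
    s1,f1=pickle.load(open("w1.pkl","rb"));crop(f1,180,125,370,265,3,"pics/a.png",proj(f1,deck(p,m),(s1["eef_pos"],s1["tcp_rot"])))
    t=pickle.load(open("top0.pkl","rb"));crop(t,316,90,386,178,4,"pics/b.png",proj(t,deck(p,m)))
    d=pickle.load(open("side0.pkl","rb"));crop(d,255,95,330,170,4,"pics/c.png",proj(d,deck(p,m)))
    L=[cv2.imread(f"pics/{n}.png") for n in "bc"];L=[cv2.resize(a,None,fx=420/a.shape[0],fy=420/a.shape[0]) for a in L]
    cv2.imwrite("pics/f2b.png",np.hstack(L)[:,:800])
E
python3 fit2.py
```

```text
[ 6.13590e+02 -1.93176e+02  8.96720e+01  1.64000e-01  5.00500e+00
  1.42113e+02  1.44796e+02] [ 0.14 -0.59  0.61  0.03 -0.87  0.12 -0.61  0.32  0.39 -0.48  0.37  0.34
 -0.    0.51 -0.   -0.26 -0.16  0.01]
```

View pics/w2f.png

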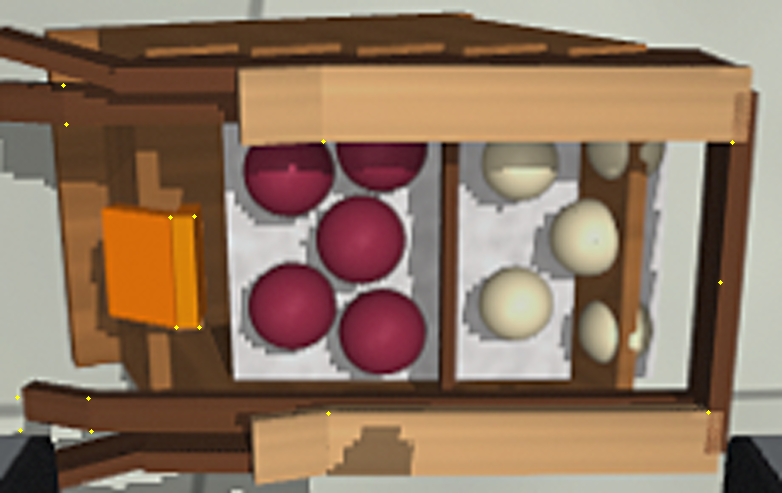

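View pics/a.png

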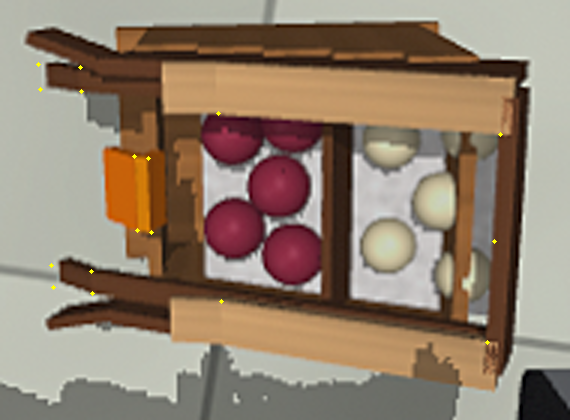

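View pics/f2b.png

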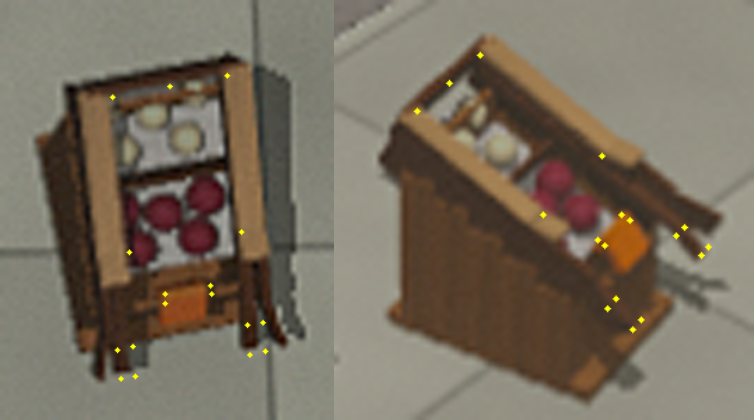

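```bash
python3 - <<'E'
from h import *
from rig import r
s=r.sense()
R=tool(-.167)
p=np.array([628,161,215])+R@[18,0,0]
print(p,rel(s,p,R))
E
```

```text
[630.99204708 178.74958181 215.        ] (array([24.82, -4.11, 18.7 ]), array([349. ,  63.7,  61.1]))
```

Emit:
play_rows(
  moves=[
    [[24.8,-4.1,18.7],[349,63.7,61],1],
    [[24.8,-4.1,18.7],[349,63.7,61],1],
    [[24.8,-4.1,18.7],[349,63.7,61],1],
    [[24.8,-4.1,18.7],[349,63.7,61],1],
    [[24.8,-4.1,18.7],[349,63.7,61],1],
    [[24.8,-4.1,18.7],[349,63.7,61],1],
    [[24.8,-4.1,18.7],[349,63.7,61],1],
    [[24.8,-4.1,18.7],[349,63.7,61],1],
    [[24.8,-4.1,18.7],[349,63.7,61],1],
    [[24.8,-4.1,18.7],[349,63.7,61],1],
  ],
)

```text
clock: 3.65
eef_pos: [631.7, 180.9, 215.3]
tcp_rot: [3.14, 0.0, 1.407]
contact_force: [-0.2, 0.9, -0.3]
opening: 1.0
```

```bash
python3 snap.py w3 wrist;  python3 - <<'E'
from h import *
s,f=pickle.load(open("w3.pkl","rb"))
crop(f,150,110,350,255,4,"pics/w3c.png")
E
```

```text
3.65 [631.74309585 180.8562824  215.30413859] [3.14042291e+00 4.78262908e-04 1.40708619e+00] [-0.20112958  0.90650422 -0.28693777] 0.022404415557913154
```

View pics/w3.png

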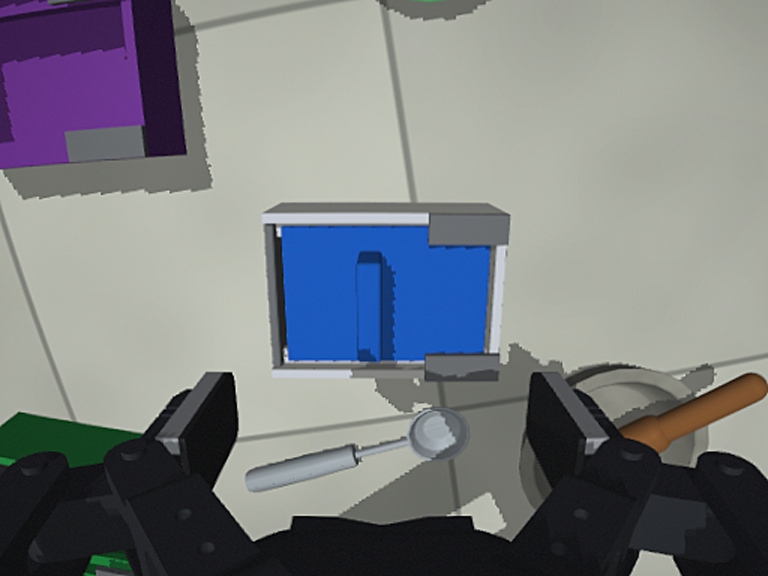

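View pics/w3c.png

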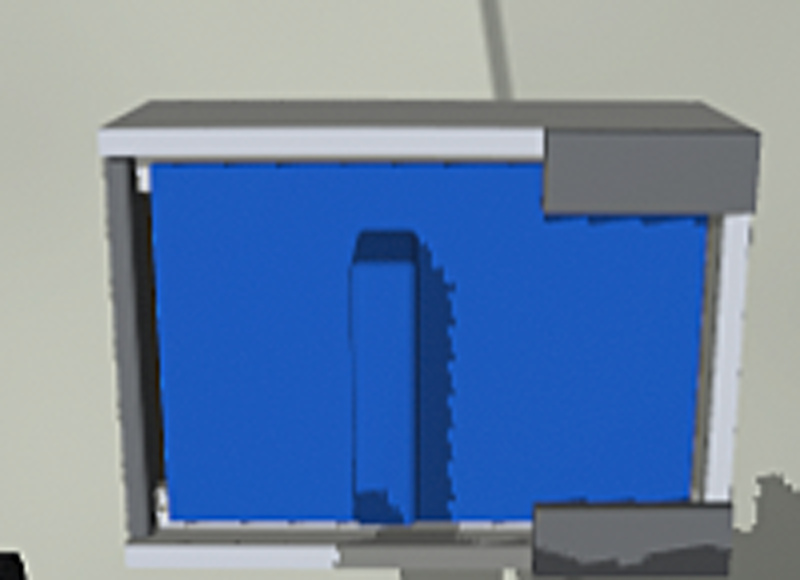

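```bash
cat > fit3.py <<'E'
from h import *
from scipy.optimize import least_squares
s,f=pickle.load(open("w3.pkl","rb"));pose=(s["eef_pos"],s["tcp_rot"])
c=lambda x,y:np.array([150+(x+.5)/4-.5,110+(y+.5)/4-.5])
def bx(p,P):
    return np.atleast_2d(P)@Ro.from_euler('z',p[3]).as_matrix().T+p[:3]
box=[((-74,54,61),c(100,130)),((-74,-54,61),c(125,567)),((26,36,66),c(545,214)),((26,-36,66),c(533,506)),((26,54,66),c(545,130)),((74,54,66),c(759,132)),((74,36,66),c(756,214))]
lid=[((-17,30,41),c(352,262)),((-3,30,41),c(418,262)),((-17,-30,41),c(353,522)),((-3,-30,41),c(413,523)),((-65,45,5),c(150,163)),((-65,-45,5),c(168,521))]
def fit(o,z0):
    P=[a for a,_ in o];U=np.array([b for _,b in o])
    g=lambda q:list((proj(f,bx(q,P),pose)-U).ravel())+[(q[2]-z0)/1]
    q=least_squares(g,[628,161,z0,-.167]).x
    return q,np.array(g(q))
if __name__=="__main__":
    for o,z in((box,0),(lid,50)):
        q,e=fit(o,z);print(np.round(q,3));print(np.round(e[:-1].reshape(-1,2),2))
        if z: l=q
        else:b=q
    print(Ro.from_euler('z',b[3]).as_matrix().T@(l[:3]-b[:3]))
    g=[(r,) for r in()]
    m=np.vstack([bx(b,[(-74,54,61),(-74,-54,61),(74,54,61),(74,-54,61),(26,36,66),(26,-36,66),(-74,0,58),(-68,0,58),(68,0,61)]),bx(l,[a for a,_ in lid]+[(65,30,5),(65,-30,5)])])
    crop(f,150,110,350,255,4,"pics/w3f.png",proj(f,m,pose))
    s.update()
E
python3 fit3.py
```

```text
[ 6.28980e+02  1.60357e+02 -5.09000e-01 -1.66000e-01]
[[-0.71 -0.4 ]
 [ 0.2  -0.01]
 [-0.48 -0.55]
 [ 0.34  0.86]
 [ 0.06  0.31]
 [ 0.61  0.22]
 [ 0.   -0.27]]
[ 6.30037e+02  1.60811e+02  4.93210e+01 -1.69000e-01]
[[-0.45 -0.65]
 [ 0.03 -0.56]
 [-0.08  1.21]
 [ 0.89  1.04]
 [-0.26 -0.71]
 [-0.15 -0.13]]
[ 0.96849353  0.6223965  49.83051045]
```

View pics/w3f.png

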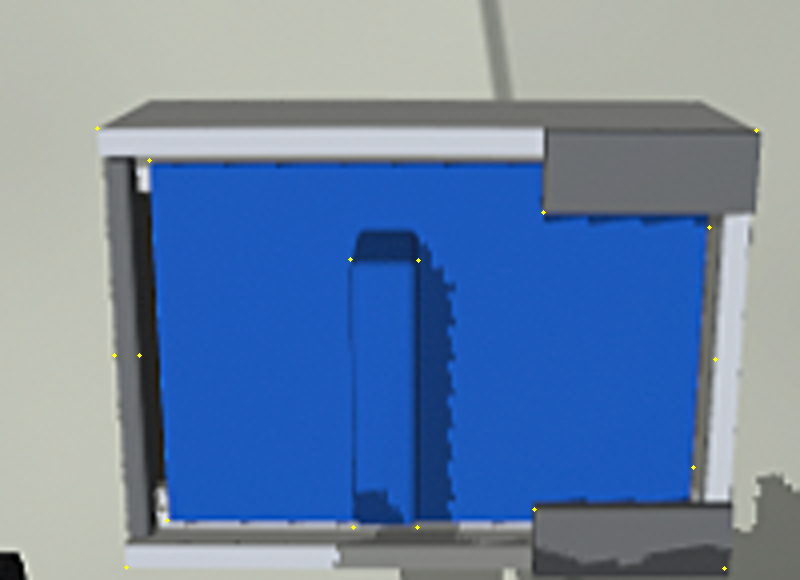

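```bash
python3 - <<'E'
from h import *
from rig import r
s=r.sense();print(s["clock"],s["eef_pos"])
for z in(115,61):print(rel(s,[620.2,162.4,z],tool(-.167)))
E
```

```text
3.7 [631.64502169 179.40126266 215.3927891 ]
(array([0.06, 0.03, 0.1 ]), array([-18.6,  -8.6, 100.4]))
(array([0.06, 0.03, 0.1 ]), array([-18.6,  -8.7, 154.4]))
```

Emit:
play_rows(
  moves=[
    [[0,0,0],[-18.6,-8.6,40],0.45],
    [[0,0,0],[-18.6,-8.6,80],0.45],
    [[0,0,0],[-18.6,-8.6,100],0.45],
    [[0,0,0],[-18.6,-8.6,100],0.45],
    [[0,0,0],[-18.6,-8.6,115],0.45],
    [[0,0,0],[-18.6,-8.6,130],0.45],
    [[0,0,0],[-18.6,-8.6,145],0.45],
    [[0,0,0],[-18.6,-8.6,153],0.45],
    [[0,0,0],[-18.6,-8.6,153],0.45],
    [[0,0,0],[-18.6,-8.6,153],0.45],
  ],
)

```text
clock: 4.7
eef_pos: [620.4, 162.4, 62.4]
tcp_rot: [3.141, 0.001, 1.406]
contact_force: [0.3, -0.1, 0.7]
opening: 0.448
```

```bash
python3 snap.py w4 wrist
```

```text
4.7 [620.35364033 162.44506781  62.37919323] [3.14055387e+00 6.49274262e-04 1.40564806e+00] [ 0.2639715  -0.12741603  0.65163963] 0.0001094597289808979
```

View pics/w4.png

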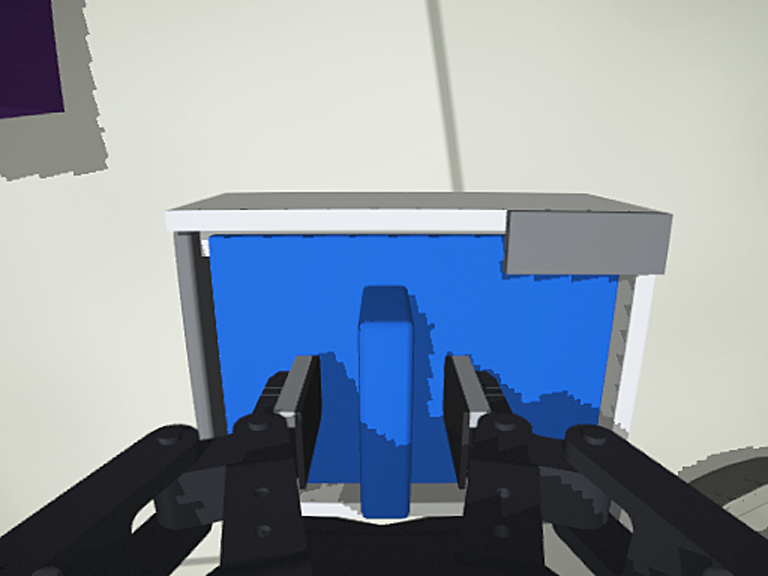

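Emit:
play_rows(
  moves=[
    [[0,0,0],[0,0,0],0.0],
    [[0,0,0],[0,0,0],0.0],
    [[0,0,0],[0,0,0],0.0],
    [[0,0,0],[0,0,0],0.0],
    [[0,0,0],[0,0,0],0.0],
    [[0,0,0],[0,0,0],0.0],
  ],
  newtons=80,
)

```text
clock: 5.35
eef_pos: [621.3, 162.7, 63.7]
tcp_rot: [3.139, -0.0, 1.406]
contact_force: [0.0, -0.6, 6.4]
opening: 0.147
```

```bash
python3 snap.py w5 wrist
```

```text
5.35 [621.25372818 162.74355385  63.68523005] [ 3.13857937e+00 -3.07034270e-04  1.40568955e+00] [ 0.01034201 -0.64293213  6.36100354] 0.0015236803083134964
```

View pics/w5.png

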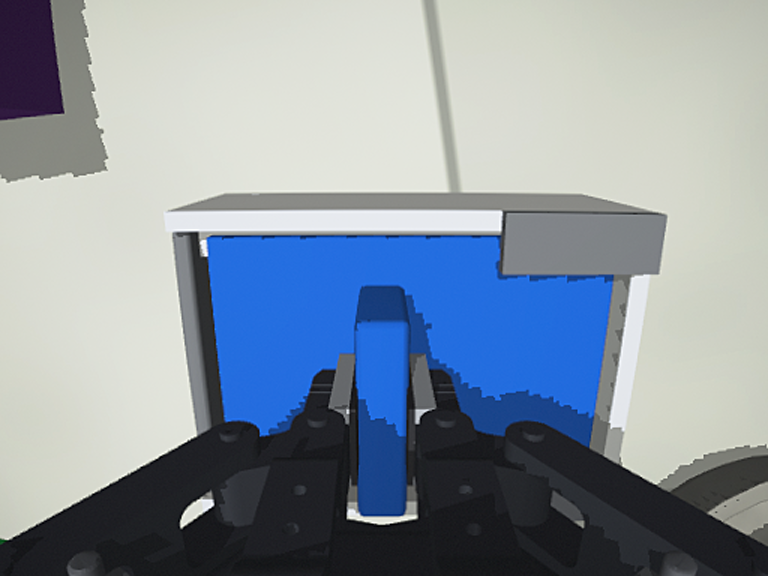

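Emit:
play_rows(
  moves=[
    [[1.6,0,0],[0,-0.5,-2.4],0],
    [[3.15,0,0],[0,0,-4.8],0],
    [[4.7,0,0],[0,0.2,-7],0],
    [[6.3,0,0],[0,0.5,-9],0],
    [[6.3,0,0],[0,0.5,-9],0],
    [[6.3,0,0],[0,0.5,-9],0],
    [[6.3,0,0],[0,0.5,-9],0],
  ],
)

```text
clock: 6.1
eef_pos: [621.3, 162.6, 72.4]
tcp_rot: [-3.035, -0.0, 1.406]
contact_force: [0.4, 0.1, -0.8]
opening: 0.149
```

```bash
python3 snap.py w6 wrist; python3 snap.py s6 side; python3 - <<'E'
from h import *
s,f=pickle.load(open("s6.pkl","rb"))
crop(f,180,150,280,230,7,"pics/s6c.png")
E
```

```text
6.1 [621.25679293 162.59963473  72.40118499] [-3.03462207e+00 -1.71988841e-05  1.40575658e+00] [ 0.40905521  0.10442585 -0.83260707] 0.0037264363258960194
6.15 [621.28999158 162.67405686  72.49295188] [-3.03464277e+00 -1.09274364e-04  1.40581431e+00] [-0.11964409 -0.68085382 -0.95030497] 0.004282054942442041
```

View pics/w6.png

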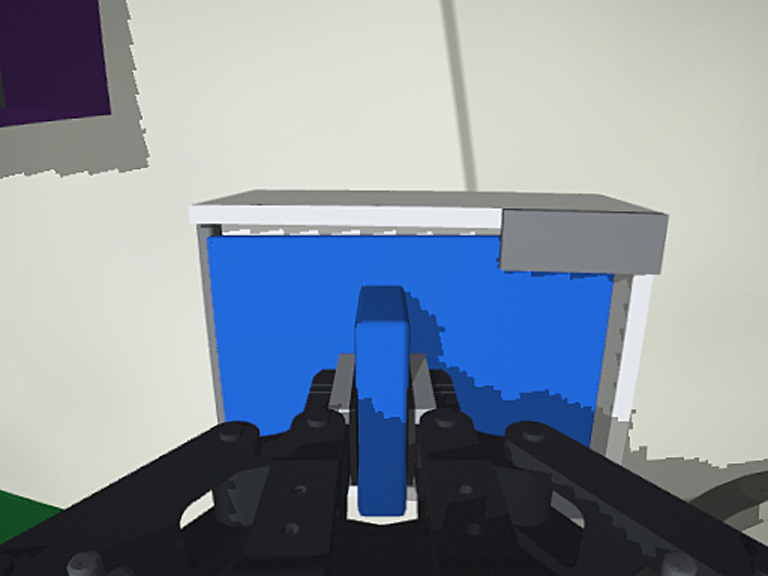

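View pics/s6c.png

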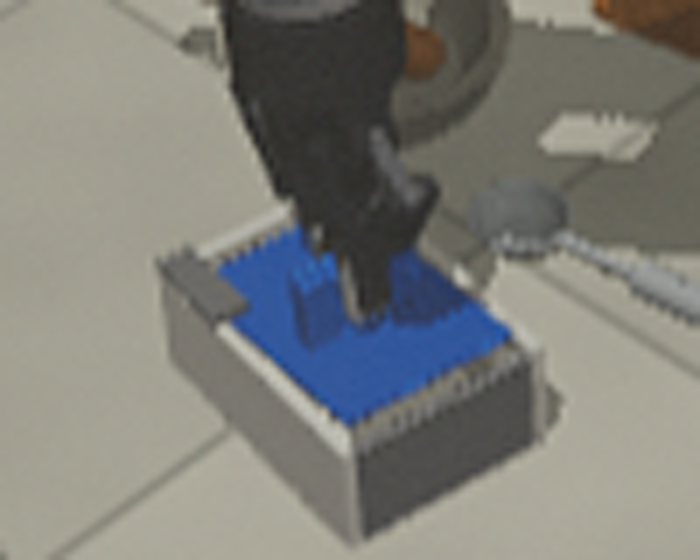

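Emit:
play_rows(
  moves=[
    [[0,0,0],[0,-7,0.5],0],
    [[0,0,0],[0,-15,1.1],0],
    [[0,0,0],[0,-23,1.2],0],
    [[0,0,0],[0,-30,1.2],0],
    [[0,0,0],[0,-37,1.4],0],
    [[0,0,0],[0,-44,1.5],0],
    [[0,0,0],[0,-50,1.3],0],
    [[0,0,0],[0,-51,1.0],0],
    [[0,0,0],[0,-52,0.5],0],
    [[0,0,0],[0,-54.7,-4],0],
    [[0,0,0],[0,-57,-12],0],
    [[0,0,0],[0,-61,-24],0],
    [[0,0,0],[0,-66,-53],0],
    [[0,0,0],[0,-71,-90],0],
    [[0,0,0],[0,-72,-110],0],
    [[0,0,0],[0,-72,-110],0],
  ],
)

```text
clock: 7.8
eef_pos: [564.4, 173.1, 193.9]
tcp_rot: [-3.041, -0.003, 1.406]
contact_force: [0.4, 0.8, -1.6]
opening: 0.147
```

```bash
python3 snap.py w7 wrist
```

```text
7.8 [564.42129089 173.07393906 193.89775094] [-3.04088936e+00 -3.02856067e-03  1.40583426e+00] [ 0.4343745   0.82669793 -1.57497049] 0.053745230350076174
```

View pics/w7.png

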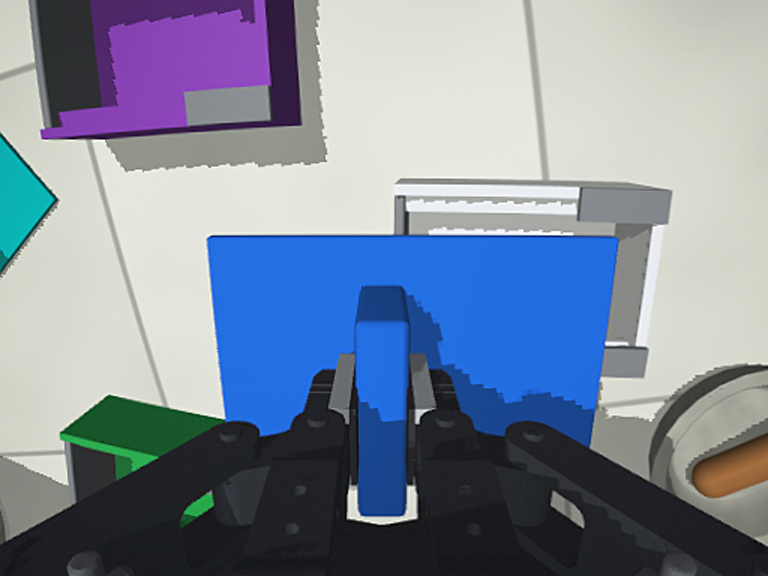

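```bash
cat > fit7.py <<'E'
from h import *
from scipy.optimize import least_squares
s,f=pickle.load(open("w7.pkl","rb"));I=(np.zeros(3),np.zeros(3))
pts=[((-65,45,5),(208.5,236.5)),((65,45,5),(617,238)),((-17,30,41),(357,322)),((-3,30,41),(405.5,322)),((-17,-30,41),(359.5,516)),((-3,-30,41),(405,516))]
B=np.array([[0,1,0],[1,0,0],[0,0,-1.]]) # lid axes in tool cols: lidx->tool y, lidy->tool x
def L(q,P): return np.atleast_2d(P)@(Ro.from_rotvec(q[3:]).as_matrix()@B).T+q[:3]
U=np.array([u for _,u in pts])/1.5-1/6
g=lambda q:np.r_[(proj(f,L(q,[p for p,_ in pts]),I)-U).ravel(),q[3:]/.01,(q[2]-14)/2]
q=least_squares(g,[0,10,14,0,0,0]).x
print(np.round(q,3),np.round(g(q)[:12].reshape(-1,2),2))
E
python3 fit7.py
```

```text
[-1.0740e+00  8.8840e+00  1.6662e+01 -3.0000e-03  2.0000e-03 -1.0000e-03] [[-0.34  0.86]
 [ 0.19  0.22]
 [-2.13 -0.23]
 [ 2.75 -0.22]
 [-1.18 -0.22]
 [ 0.62 -0.17]]
```

```bash
cat > dk.py <<'E'
from h import *
from fitd import deck
import sys
from rig import r
p=[613.6,-193.2,89.8,.164];R=tool(.164,np.radians(25))
def lidpose(s):
    Rt=Ro.from_euler('xyz',s["tcp_rot"]).as_matrix();D=Ro.from_euler('z',p[3]).as_matrix()@Ro.from_euler('y',-25,degrees=True).as_matrix()
    B=np.array([[0,1,0],[1,0,0],[0,0,-1.]])
    c=s["eef_pos"]+Rt@np.array([-.7,9.5,14])
    Rl=D.T@Rt@B; cd=D.T@(c-p[:3])
    print("clock",round(s["clock"],2),"F deck",np.round(D.T@s["contact_force"],1),"open",round(s["opening"],3),"\n head",np.round(cd+Rl@[65,0,0],1),"tail",np.round(cd-Rl@[65,0,0],1),"rot deg",np.round(Ro.from_matrix(Rl).as_rotvec(degrees=True),2))
if __name__=="__main__":
    s=r.sense();lidpose(s);print(np.round(s["qpos"],2))
    for a in sys.argv[1:]:
        h,y,g=map(float,a.split(","))
        w=deck(p,[h-74.5,y+.7,14+g])[0]
        print(a,np.round(w,1),*rel(s,w,R))
E
python3 dk.py=-1 2>/dev/null; python3 dk.py "-65,0,80" "-48,0,20" "-48,0,2.5"
```

```text
clock 7.85 F deck [-1.  0. -2.] open 0.149 
 head [105.2 345.2  39.5] tail [-1.000e-01  3.869e+02  1.034e+02] rot deg [ -3.06  30.63 -18.83]
[0.27 0.39 1.68 0.05 1.17 0.41]
-65,0,80 [ 449.6 -219.6  116. ] [-30.63   3.06 -18.83] [-405.9  -39.7   79.4]
-48,0,20 [ 489.8 -213.    68.8] [-30.63   3.06 -18.83] [-392.8    3.5  122.4]
-48,0,2.5 [ 497.1 -211.8   53. ] [-30.63   3.06 -18.83] [-390.4   12.1  137.5]
```

Emit:
play_rows(
  moves=[
    [[-6,0.6,-4],[-40,-4,0],0],
    [[-13,1.3,-8],[-85,-9,2],0],
    [[-20,2,-12],[-130,-14,5],0],
    [[-26,2.6,-16],[-175,-18,8],0],
    [[-30.6,3.1,-18.8],[-220,-22,12],0],
    [[-30.6,3.1,-18.8],[-265,-26,25],0],
    [[-30.6,3.1,-18.8],[-310,-30,40],0],
    [[-30.6,3.1,-18.8],[-355,-35,60],0],
    [[-30.6,3.1,-18.8],[-390,-39,75],0],
    [[-30.6,3.1,-18.8],[-406,-40,79],0],
    [[-30.6,3.1,-18.8],[-406,-40,79],0],
    [[-30.6,3.1,-18.8],[-406,-40,79],0],
    [[-30.6,3.1,-18.8],[-406,-40,79],0],
  ],
)

```text
clock: 9.15
eef_pos: [448.8, -218.7, 115.9]
tcp_rot: [2.707, -0.002, 1.735]
contact_force: [0.9, -0.2, -2.3]
opening: 0.155
```

```bash
python3 dk.py "-48,0,20" "-48,0,2.5"; python3 snap.py w8 wrist
```

```text
clock 9.15 F deck [-0.2 -0.4 -2.5] open 0.155 
 head [-65.6   1.   80. ] tail [-195.6    1.1   80.2] rot deg [ 0.11  0.09 -0.06]
[-0.67  0.22  2.24  0.73  0.49 -1.46]
-48,0,20 [ 489.8 -213.    68.8] [-0.09 -0.11 -0.06] [-1.1 17.7 60.1]
-48,0,2.5 [ 497.1 -211.8   53. ] [-0.09 -0.11 -0.06] [-1.2 17.7 77.6]
9.15 [ 448.78019405 -218.71299359  115.92728524] [ 2.70677111e+00 -2.20827956e-03  1.73466580e+00] [ 0.90873223 -0.21016052 -2.31377299] 0.0252800329071706
```

View pics/w8.png

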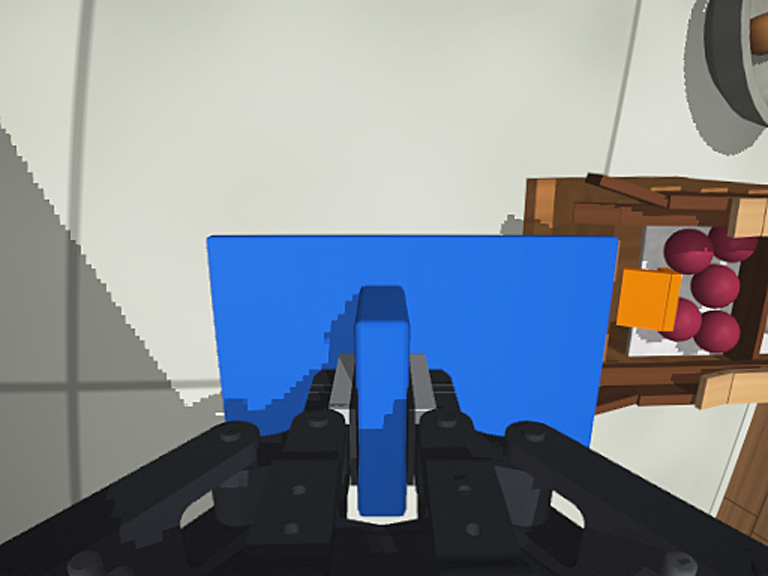

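Emit:
play_rows(
  moves=[
    [[0,0,0],[-1.1,6,20],0],
    [[0,0,0],[-1.1,12,40],0],
    [[0,0,0],[-1.1,17.7,60],0],
    [[0,0,0],[-1.1,17.7,70],0],
    [[0,0,0],[-1.1,17.7,77.5],0],
    [[0,0,0],[-1.1,17.7,77.5],0],
    [[0,0,0],[-1.1,17.7,77.5],0],
    [[0,0,0],[-1.1,17.7,77.5],0],
  ],
)

```text
clock: 10.0
eef_pos: [497.7, -210.9, 54.1]
tcp_rot: [2.706, -0.001, 1.737]
contact_force: [0.4, -0.3, -2.2]
opening: 0.147
```

```bash
python3 dk.py "15,0,2.5"; python3 snap.py w9 wrist; python3 snap.py s9 side; python3 - <<'E'
from h import *
s,f=pickle.load(open("s9.pkl","rb"))
crop(f,245,90,385,195,5.6,"pics/s9c.png")
E
```

```text
clock 10.0 F deck [-0.6 -0.4 -2.2] open 0.147 
 head [-46.9   0.9   3.1] tail [-176.9    0.7    3.2] rot deg [0.1  0.03 0.08]
[-0.59  0.4   2.2   0.95  0.36 -1.62]
15,0,2.5 [ 553.4 -202.5   79.6] [-0.03 -0.1   0.08] [-0.9 61.9  0.6]
10.0 [ 497.67104378 -210.90291893   54.07092237] [ 2.70570852e+00 -1.03477761e-03  1.73686556e+00] [ 0.43551913 -0.32449251 -2.22886146] 0.003319888620298478
10.05 [ 497.66301789 -211.14769286   54.09231108] [ 2.70559975e+00 -9.63862222e-04  1.73644715e+00] [ 0.2977395   0.10710313 -2.02617685] 0.004081862806312708
```

View pics/w9.png

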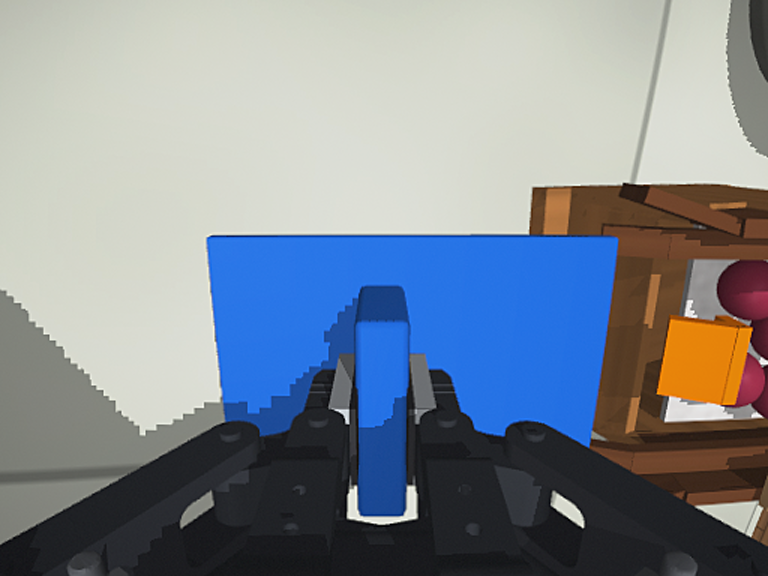

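View pics/s9c.png

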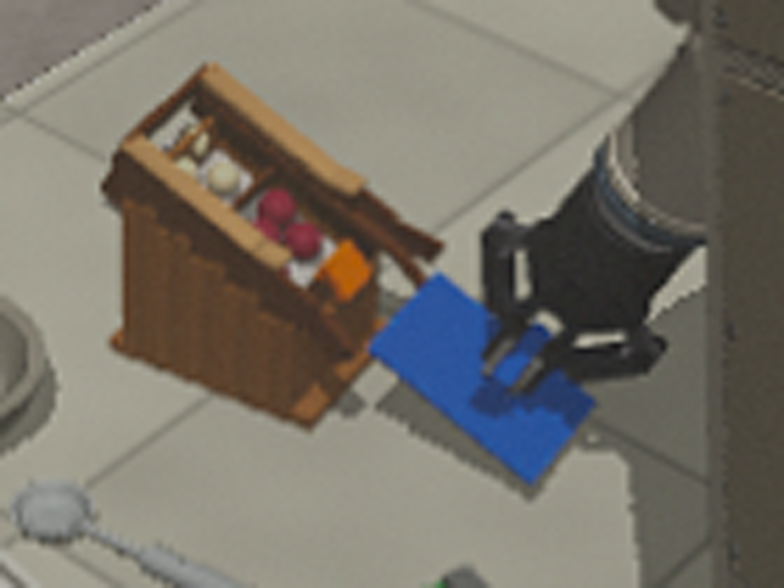

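```bash
python3 - <<'E'
from h import *
from fitd import deck
p=[613.6,-193.2,89.8,.164]
s,f=pickle.load(open("w9.pkl","rb"));po=(s["eef_pos"],s["tcp_rot"])
m=[(8,15,6),(8,-15,6),(2,15,6),(2,-15,6)]
u=proj(f,deck(p,m),po);print(u)
crop(f,400,120,512,340,3.6,"pics/w9c.png",np.vstack([u,proj(f,deck(p,[(-25,38,0),(-25,48,0),(-45,48,-4),(-25,-38,0)]),po)]))
E
```

```text
[[502.33912989 218.57814154]
 [490.43537991 269.53147549]
 [492.33356485 218.69710827]
 [480.77943169 269.90807696]]
```

View pics/w9c.png

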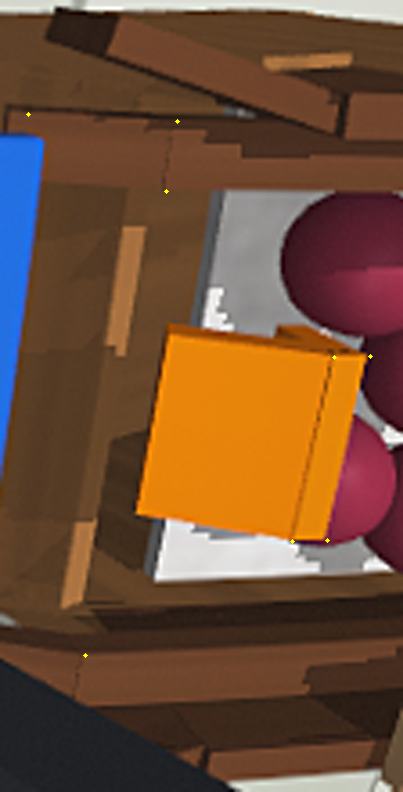

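Emit:
play_rows(
  moves=[
    [[0,0,0],[-0.9,10,0.4],0],
    [[0,0,0],[-0.9,20,0.6],0],
    [[0,0,0],[-0.9,30,0.8],0],
    [[0,0,0],[-0.9,40,1],0],
    [[0,0,0],[-0.9,50,1],0],
    [[0,0,0],[-0.9,60,1],0],
    [[0,0,0],[-0.9,66,1],0],
    [[0,0,0],[-0.9,66,1],0],
    [[0,0,0],[-0.9,66,1],0],
  ],
)

```text
clock: 11.0
eef_pos: [557.4, -202.5, 81.4]
tcp_rot: [2.705, -0.0, 1.736]
contact_force: [0.2, 0.4, 1.1]
opening: 0.15
```

```bash
python3 dk.py "60,0,2"; python3 snap.py w10 wrist; python3 snap.py s10 side; python3 - <<'E'
from h import *
s,f=pickle.load(open("s10.pkl","rb"))
crop(f,245,90,385,195,5.6,"pics/s10c.png")
E
```

```text
clock 11.0 F deck [0.7 0.4 0.9] open 0.15 
 head [19.3 -0.7  2.5] tail [-110.7   -0.8    2.4] rot deg [ 0.05 -0.03  0.05]
[-0.5   0.39  2.09  0.73  0.4  -1.31]
60,0,2 [ 593.8 -195.8   98.2] [ 0.03 -0.05  0.05] [ 0.7 40.7  0.5]
11.0 [ 557.42088968 -202.54884626   81.41568781] [ 2.70475429e+00 -3.49020449e-04  1.73595878e+00] [0.16108804 0.44787235 1.07419224] 0.004616778377951968
11.05 [ 557.24327017 -202.55607702   81.26099016] [ 2.70503082e+00 -5.66532302e-04  1.73578619e+00] [ 0.7367512  -0.21336174  0.68441098] 0.0036746744133037555
```

View pics/w10.png

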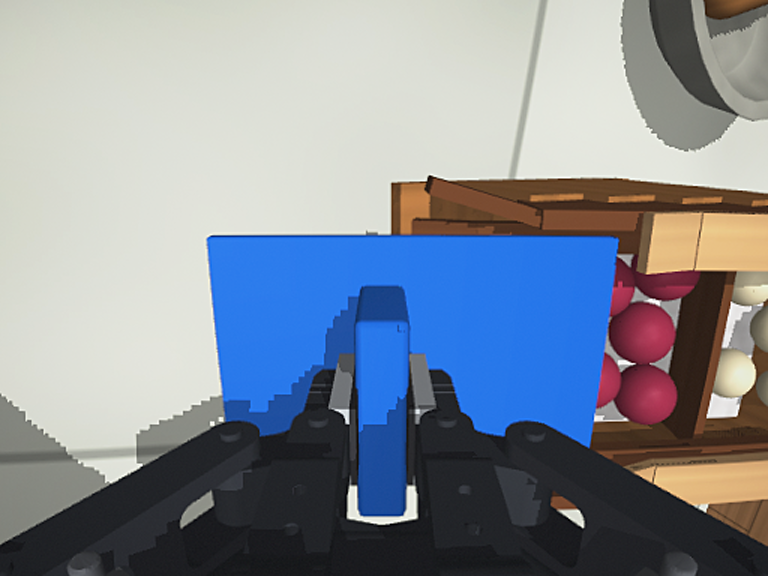

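View pics/s10c.png

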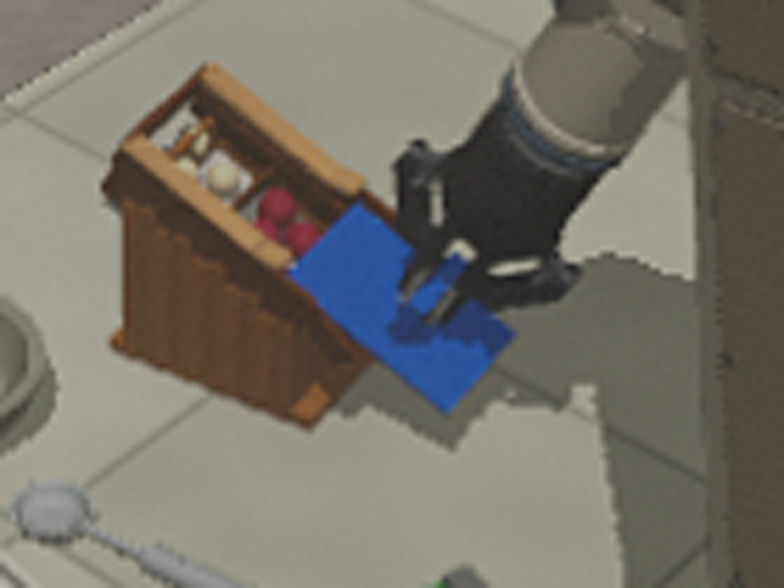

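Emit:
play_rows(
  moves=[
    [[0,0,0],[0.5,7,0.4],0],
    [[0,0,0],[0.6,14,0.6],0],
    [[0,0,0],[0.7,21,0.6],0],
    [[0,0,0],[0.7,28,0.6],0],
    [[0,0,0],[0.7,35,0.6],0],
    [[0,0,0],[0.7,41,0.6],0],
    [[0,0,0],[0.7,41,0.6],0],
  ],
)

```text
clock: 11.8
eef_pos: [595.2, -195.7, 98.7]
tcp_rot: [2.704, 0.0, 1.736]
contact_force: [0.9, 0.5, 1.7]
opening: 0.15
```

```bash
python3 dk.py "120,0,1.5"; python3 snap.py w11 wrist; python3 snap.py s11 side; python3 - <<'E'
from h import *
s,f=pickle.load(open("s11.pkl","rb"))
crop(f,245,90,385,195,5.6,"pics/s11c.png")
E
```

```text
clock 11.8 F deck [1.6 0.3 1.2] open 0.15 
 head [61.5 -0.1  2. ] tail [-68.5  -0.3   1.8] rot deg [ 0.03 -0.08  0.07]
[-0.46  0.4   2.02  0.63  0.43 -1.15]
120,0,1.5 [ 647.7 -186.8  123.1] [ 0.08 -0.03  0.07] [ 0.1 58.5  0.5]
11.8 [ 595.24922641 -195.72636711   98.71278094] [2.70386298e+00 8.66594931e-05 1.73606998e+00] [0.86460452 0.46508281 1.72668948] 0.017898876089712815
11.85 [ 594.96028082 -195.78384193   98.56807786] [2.70388913e+00 1.53587385e-04 1.73600823e+00] [-0.49250343 -0.05923684  0.14608222] 0.009285387878609202
```

View pics/w11.png

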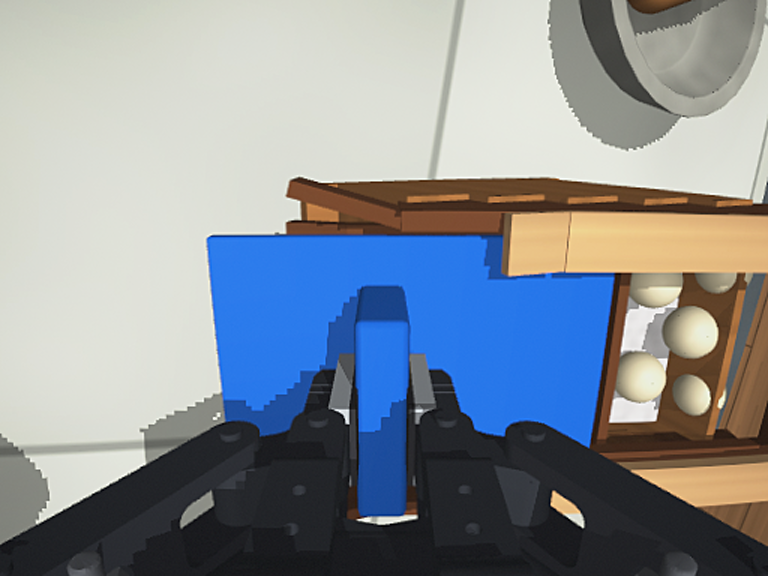

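View pics/s11c.png

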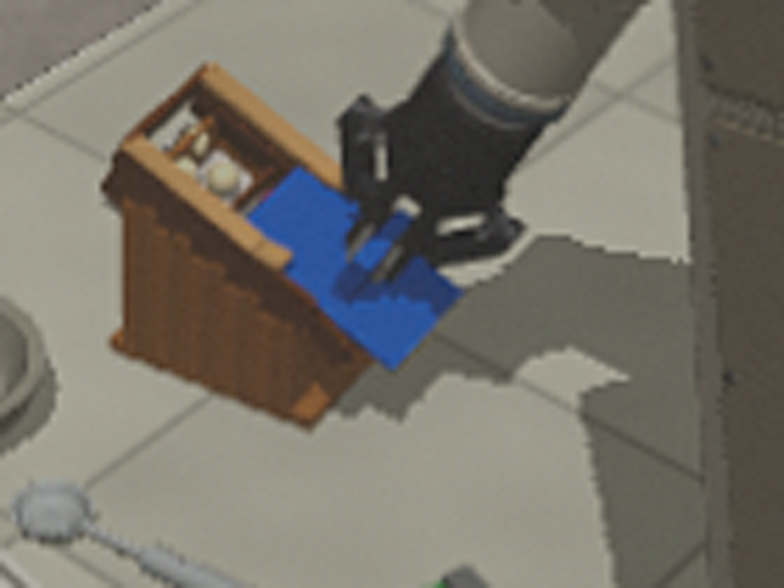

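Under the strips with no contact force. Continue up.

Emit:
play_rows(
  moves=[
    [[0,0,0],[0,8,0.2],0],
    [[0,0,0],[0,16,0.3],0],
    [[0,0,0],[0,24,0.4],0],
    [[0,0,0],[0,32,0.5],0],
    [[0,0,0],[0,40,0.5],0],
    [[0,0,0],[0,48,0.5],0],
    [[0,0,0],[0,56,0.5],0],
    [[0,0,0],[0,64,0.5],0],
    [[0,0,0],[0,70,0.5],0],
    [[0,0,0],[0,70,0.5],0],
  ],
)

```text
clock: 12.9
eef_pos: [658.8, -185.5, 128.5]
tcp_rot: [2.702, 0.001, 1.736]
contact_force: [0.2, 0.5, 1.2]
opening: 0.15
```

```bash
python3 dk.py "140,0,1.2"; python3 snap.py w12 wrist
```

```text
clock 12.9 F deck [0.7 0.4 1. ] open 0.15 
 head [132.5  -0.4   1.9] tail [ 2.5 -0.5  1.5] rot deg [-0.02 -0.16  0.07]
[-0.39  0.41  1.89  0.48  0.5  -0.94]
140,0,1.2 [ 665.7 -183.9  131.3] [0.16 0.02 0.07] [0.4 7.6 0.5]
12.9 [ 658.8060751  -185.47340907  128.49683864] [2.70241578e+00 8.63176024e-04 1.73579451e+00] [0.18250183 0.47133038 1.21962716] 0.016413233201468994
```

View pics/w12.png

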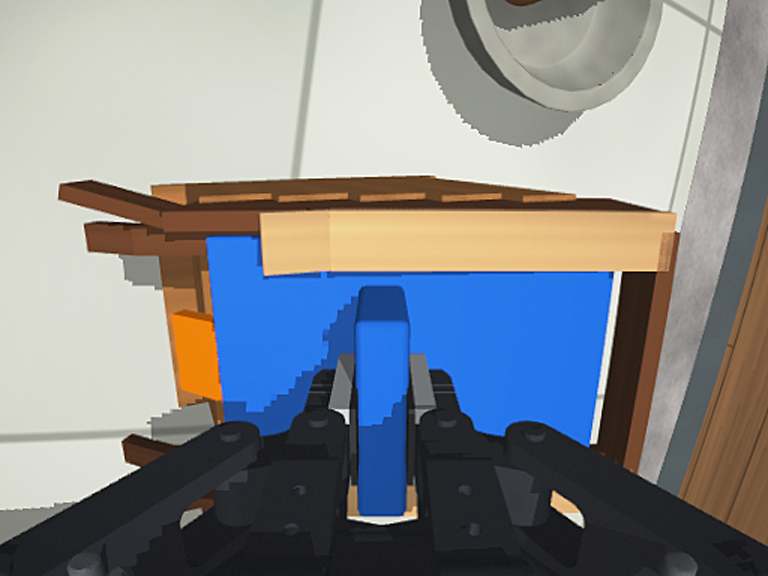

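Emit:
play_rows(
  moves=[
    [[0.1,0,0],[0.3,2,0.2],0],
    [[0.2,0,0],[0.4,4,0.4],0],
    [[0.2,0,0],[0.4,6,0.6],0],
    [[0.2,0,0],[0.4,7.5,0.8],0],
    [[0.2,0,0],[0.4,8.5,1],0],
    [[0.2,0,0],[0.4,8.5,1],0],
    [[0.2,0,0],[0.4,8.5,1],0],
  ],
)

```text
clock: 13.65
eef_pos: [666.5, -183.7, 131.0]
tcp_rot: [2.706, 0.001, 1.736]
contact_force: [-0.3, -0.7, -1.6]
opening: 0.147
```

```bash
python3 dk.py "141,0,0"; python3 snap.py w13 wrist;python3 - <<'E'
from h import *
s,f=pickle.load(open("w13.pkl","rb"))
crop(f,60,120,210,290,3.5,"pics/w13c.png")
crop(f,300,140,470,310,3.5,"pics/w13d.png")
cv2.imwrite("pics/w13e.png",np.hstack([cv2.resize(cv2.imread("pics/w13c.png"),(400,453)),cv2.resize(cv2.imread("pics/w13d.png"),(400,453))]))
E
```

```text
clock 13.65 F deck [-1.1 -0.6 -1.3] open 0.147 
 head [1.406e+02 1.000e-01 6.000e-01] tail [10.6 -0.1  0.7] rot deg [-0.02  0.04  0.07]
[-0.38  0.42  1.87  0.46  0.51 -0.91]
141,0,0 [ 667.1 -183.6  130.6] [-0.04  0.02  0.07] [0.  0.4 0.6]
13.65 [ 666.50295025 -183.73794842  130.99751162] [2.70587608e+00 8.23788077e-04 1.73570713e+00] [-0.32072371 -0.67347908 -1.58280818] 0.002992229621453971
```

View pics/w13e.png

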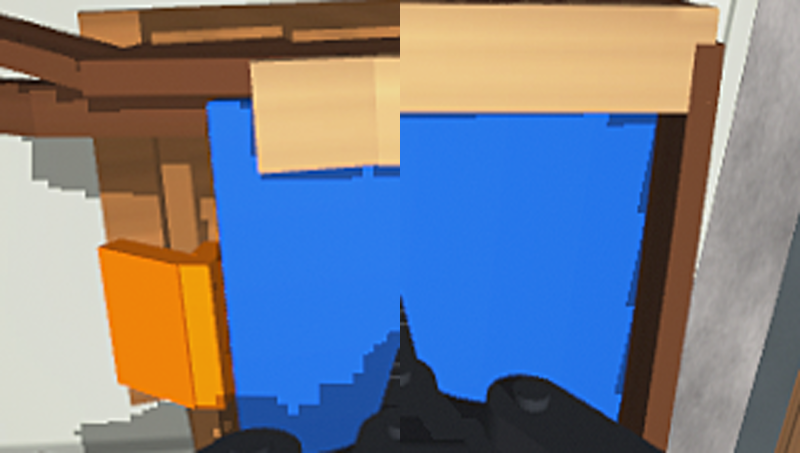

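Emit:
play_rows(
  moves=[
    [[0,0,0],[0,-0.3,0.5],0],
    [[0,0,0],[0,-0.6,1.0],0],
    [[0,0,0],[0,-0.8,1.2],0],
    [[0,0,0],[0,-0.8,1.2],0],
    [[0,0,0],[0,-0.8,1.2],0],
  ],
)

```text
clock: 14.2
eef_pos: [666.4, -183.8, 129.8]
tcp_rot: [2.706, 0.001, 1.736]
contact_force: [-1.1, -0.2, 1.6]
opening: 0.143
```

```bash
python3 dk.py
```

```text
clock 14.2 F deck [-0.3  0.   1.9] open 0.143 
 head [ 1.4e+02  1.0e-01 -4.0e-01] tail [10.  -0.1 -0.4] rot deg [-0.03  0.02  0.07]
[-0.38  0.42  1.88  0.46  0.51 -0.91]
```

Emit:
play_rows(
  moves=[
    [[0,0,0],[0,0,0],0.2],
    [[0,0,0],[0,0,0],0.3],
    [[0,0,0],[0,0,0],0.5],
    [[0,0,0],[0,0,0],0.5],
    [[0,0,0],[0,0,0],0.5],
    [[0,0,0],[0,0,0],0.5],
  ],
)

```text
clock: 14.8
eef_pos: [666.4, -183.8, 129.8]
tcp_rot: [2.706, 0.001, 1.736]
contact_force: [-0.1, 0.6, 0.2]
opening: 0.497
```

```bash
python3 dk.py; python3 snap.py w14 wrist
```

```text
clock 14.8 F deck [0.1 0.6 0.1] open 0.497 
 head [140.    0.   -0.4] tail [10.  -0.1 -0.4] rot deg [-0.03  0.02  0.06]
[-0.38  0.42  1.88  0.46  0.51 -0.91]
14.8 [ 666.37203114 -183.80682852  129.79883037] [2.70555815e+00 9.21819686e-04 1.73559866e+00] [-0.10332345  0.58449833  0.15639107] 0.001434704271894118
```

View pics/w14.png

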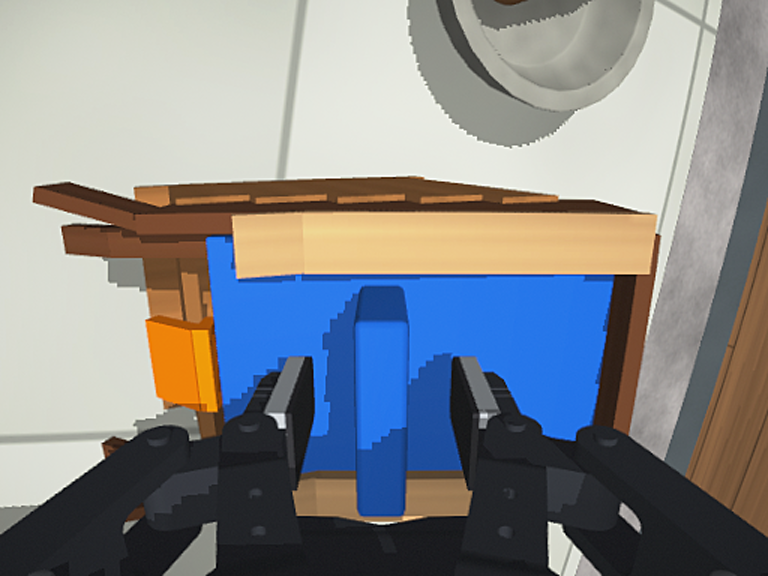

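Released; the lid stayed put. Withdraw square to the slope.

Emit:
play_rows(
  moves=[
    [[0,0,0],[0,0,-15],0.5],
    [[0,0,0],[0,0,-35],0.5],
    [[0,0,0],[0,0,-60],0.5],
    [[0,0,0],[0,0,-90],0.5],
    [[0,0,0],[5,-5,-130],0.5],
    [[0,0,0],[14,-5,-145],0.5],
    [[0,0,0],[14,-5,-145],0.5],
    [[0,0,0],[14,-5,-145],0.5],
    [[0,0,0],[14,-5,-145],0.5],
  ],
)

```text
clock: 15.75
eef_pos: [599.0, -180.7, 258.1]
tcp_rot: [2.707, 0.0, 1.736]
contact_force: [-0.2, -0.1, -0.2]
opening: 0.498
```

```bash
python3 snap.py w15 wrist; python3 snap.py s15 side; python3 snap.py t15 top; python3 - <<'E'
from h import *
s,f=pickle.load(open("w15.pkl","rb"))
crop(f,140,110,370,275,3.4,"pics/w15c.png")
_,a=pickle.load(open("s15.pkl","rb"));_,b=pickle.load(open("t15.pkl","rb"))
cv2.imwrite("pics/f15.png",cv2.resize(np.hstack([a["color"],b["color"]])[:,:,::-1],(800,300)))
crop(a,245,90,385,195,5.6,"pics/s15c.png")
from fit2 import deck
E
```

```text
15.75 [ 598.9960858  -180.65073014  258.14426903] [2.70666840e+00 3.30870065e-04 1.73572448e+00] [-0.15031326 -0.1119453  -0.22835978] 0.014179829852993767
15.8 [ 598.98351435 -180.62192825  257.87735414] [2.70707038e+00 6.40450745e-05 1.73572315e+00] [0.31880108 0.39259778 0.35387947] 0.007657246884799768
15.85 [ 598.98847676 -180.59758604  257.7586748 ] [ 2.70725416e+00 -1.29468705e-04  1.73569720e+00] [ 0.93268546  0.601842   -0.42050992] 0.0021700427380404474
```

View pics/w15c.png

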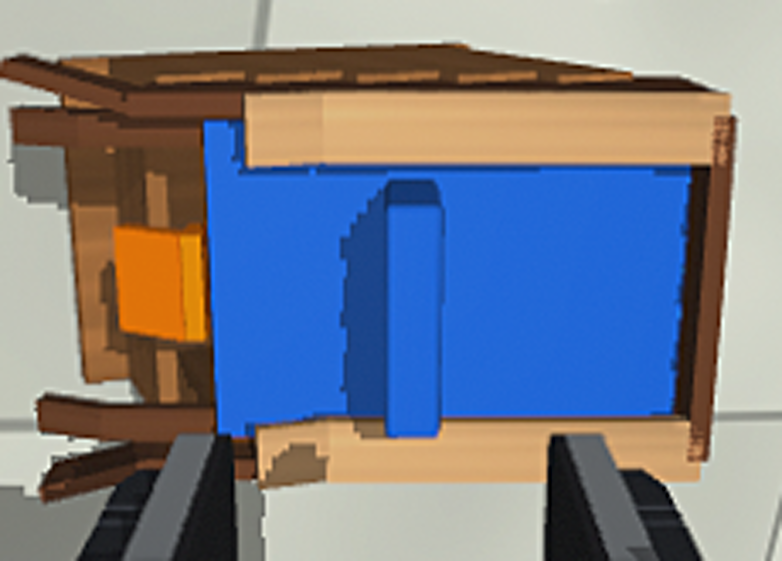

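View pics/f15.png

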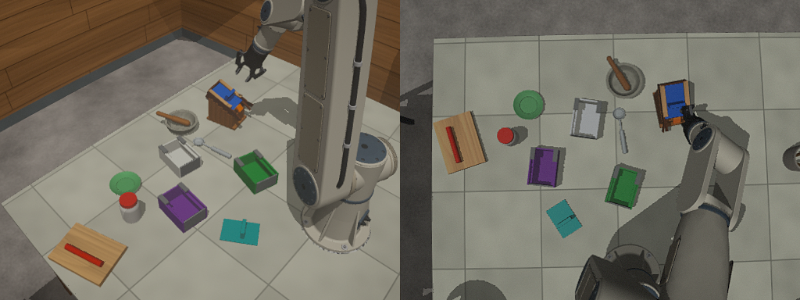

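View pics/s15c.png

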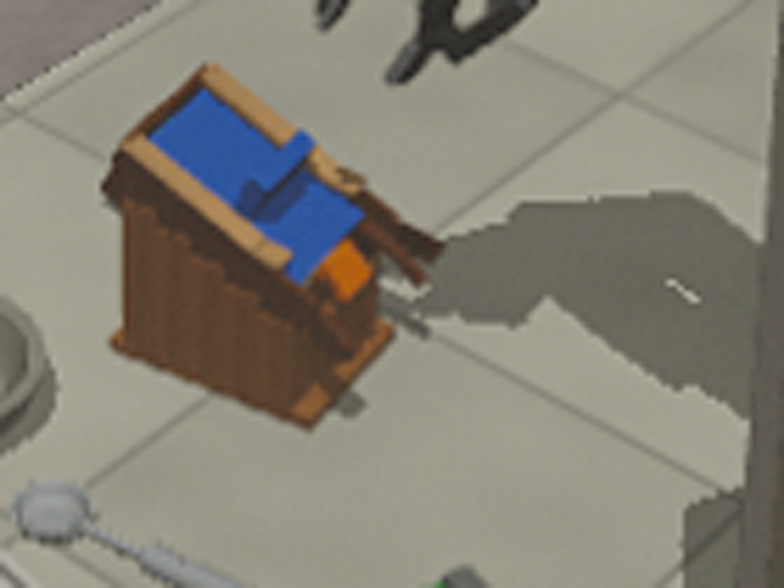

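```bash
python3 - <<'E'
from h import *
from fitd import deck
p=[613.6,-193.2,89.8,.164]
s,f=pickle.load(open("w15.pkl","rb"));po=(s["eef_pos"],s["tcp_rot"])
m=[(8,15,6),(8,-15,6),(2,15,6),(2,-15,6)]+[(10,y,5) for y in(45,30,-30,-45)]+[(140,30,5),(140,-30,5)]
crop(f,150,135,270,250,6.6,"pics/w15d.png",proj(f,deck(p,m),po)[:8])
E
```

```text
(no output)
```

View pics/w15d.png

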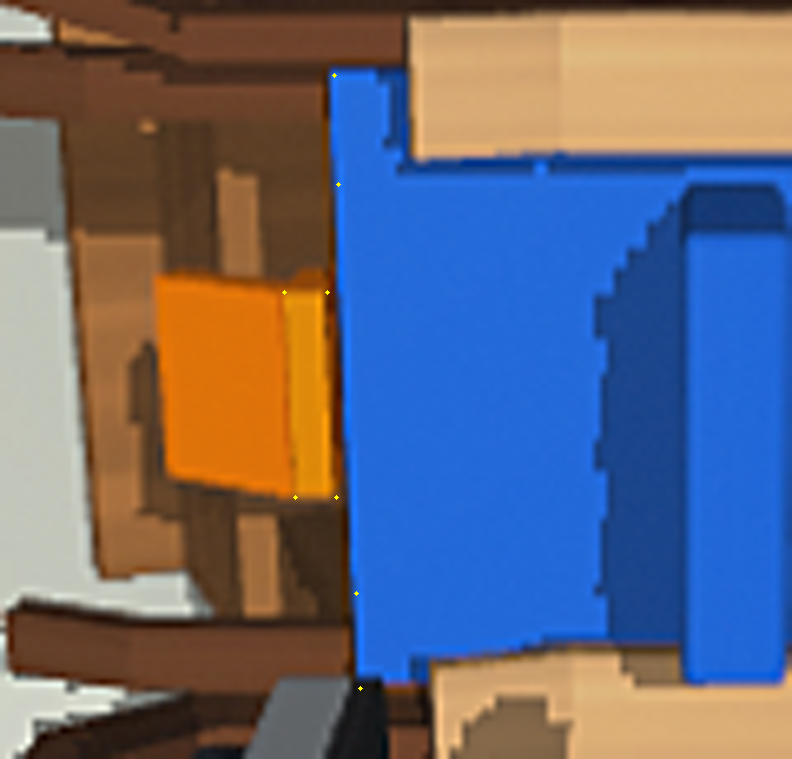

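```bash
python3 -c "
from rig import r
print(r.sign_off())"
```

```text
the job is handed in; nothing more can be done
None
```

The blue lid is now locked on the spice caddy. I gripped it by its handle bar, tilted its tail over the white box's stop lip and drew it out. I then slid it up the caddy's grooves until its tail passed the catch, set it on the ledges, released it and backed off square to the slope.

- **Lock:** In the last wrist picture the catch's top corners match its fully-up position to about a pixel. The lid's tail is about 1–2 mm above the catch's flat back, at roughly deck x = 9–10 mm, and the head is near the upper stop. The lid is under both strips and looks flat on the ledges.
- **Force and time:** Contact force readings stayed under about 7 N, measured at the end of each move. The job was handed in at about 15.9 s, with the gripper about 130 mm clear of the lid.
- **Bystanders:** The cobek, saucer, container and spoon look unmoved in the final top and side pictures. I judged that by eye only.
- **Disagreements:** The lid's height in the grip came out about 3 mm different between the arm reading (14 mm) and the wrist picture (16.7 mm). I used the arm reading, and the lid met the ledges within about 0.5 mm of where that put it. My first estimate of the caddy's pose, from the first wrist view, was a few mm off. A closer second view corrected it, and later pictures agreed with the correction.

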